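# Lay the coffee tray to its drawn layout

### The job

Set the tray to match the layout drawn on it: the coaster cork face up in the large circle, the white-rimmed green cup upright in the middle of the coaster, and the wooden spoon flat in its outline with its bowl at the bowl end. The coaster stands on edge in its rack, so first lift it out, lay it flat on the bare tiles with the cork face up and let go of it, then take it again across its width to carry it to the tray. Leave the two plain green cups, the jebena and the grinder where they stand.

Things in the scene. Friction and masses are not known exactly. Their poses are not given: they have to be found in the camera images.
- coaster_mid (a point): Centre of the round wooden coaster, a loose rigid disc 64 mm in diameter and 10 mm thick, about 60 g. Its x axis is the disc's axis and points out of the pale cork face; the other face is black. At the start it stands on edge in the rack, x level and pointing roughly away from the robot, centre 38 mm above the tiles. Lying flat on the tiles its centre is 5 mm up.
- rack: Low dark wooden coaster rack, fixed, 60 x 84 mm (x, y), 20 mm high; origin at the centre of its underside. Its slot, 12 mm wide, runs along its y axis with a floor 6 mm up, and is stopped at both ends; the coaster is free to come straight up and stands 50 mm clear of the rack's walls.
- tray: Shallow wooden tray, fixed, 220 x 300 mm (x, y) with a cream liner; origin at the centre of its underside. Floor 10 mm above the tiles, rim 8 mm thick and 18 mm high. The layout is drawn on the liner in dark blue lines: a large circle (75 mm across its outside, with a smaller 54 mm circle within for the cup) and a spoon outline along the tray's x axis.
- mark_coaster (a point): Centre of the drawn large circle, on the tray floor (10 mm above the tiles), at tray x 0, y -75 mm; axes as the tray.
- mark_spoon_mid (a point): Point on the tray floor in the drawn spoon outline over which the spoon's middle belongs, at tray x 0, y +85 mm.
- mark_spoon_bowl (a point): Centre of the drawn bowl end of the spoon outline, on the tray floor, 50 mm from mark_spoon_mid along the tray's +x axis.
- spoon_mid (a point): Middle of the loose wooden spoon, 140 mm long, 10 mm thick, lying on the tiles; the point is half-way up, 5 mm above what it lies on. The straight handle, 10 mm wide, runs along the spoon's x axis from 70 mm behind this point to 32 mm ahead of it; the bowl, 36 mm across, is at +x.
- spoon_bowl (a point): Centre of the spoon's bowl, 50 mm along +x from spoon_mid.
- cup_white_mid (a point): Centre, half-way up, of the loose green ceramic cup with a white rim: round, without handle, 58 mm tall, outer diameter 62 mm at the rim, 60 mm at 44 mm up, 50 mm at the foot, open at the top, about 120 g. z is its axis, up.
- cup_b_mid (a point): Centre, half-way up, of a plain green cup, same size as the white-rimmed one; to be left alone.
- cup_c_mid (a point): Centre, half-way up, of the other plain green cup, same size; to be left alone.
- jebena: Black clay coffee pot on a straw-coloured plastic ring, loose, 240 mm high, 150 mm across the belly, handle and spout reaching 100 mm from its axis; origin at the centre of its underside. To be left alone.
- grinder: Wooden coffee grinder, loose, 110 x 110 mm, 200 mm high with a crank on top reaching 90 mm from its axis; origin at the centre of its underside. To be left alone.
- coaster: The same coaster as a whole; origin and axes as coaster_mid.
- cup_white: The same white-rimmed cup as a whole; origin at the centre of its underside.
- spoon: The same spoon as a whole; origin under spoon_mid, on its underside.
Things that resemble listed ones, but are neither listed nor needed, are in the scene too. What is shaped like the coaster but purple or turquoise is not meant.

How it is judged:
On the way, in this order (a step that is already met when the one before it is completed fails the run):
1. the coaster lies flat on the bare tiles, cork face up, let go (angle between coaster_mid's own x axis and vertical below 0.12 rad and height (world z) of coaster_mid below 0.009 m and contact force between coaster and the fingers below 0.05 N), for 0.2 s.
2. the coaster lies in the large circle, cork face up, let go (angle between coaster_mid's own x axis and vertical below 0.12 rad and horizontal distance between coaster_mid and mark_coaster below 0.008 m and z of coaster_mid in the frame of mark_coaster below 0.009 m and contact force between coaster and the fingers below 0.05 N), for 0.2 s.
At the end, for the whole second after the job is handed in: Coaster flat on the tray, cork face up, within 8 mm of the large circle's centre; white-rimmed cup upright on it within 9 mm of its centre; spoon flat on the tray, its middle and bowl each within 12 mm of their marks (tilts: coaster, cup 0.12 rad, spoon 0.15); all at rest (angle between coaster_mid's own x axis and vertical below 0.12 rad and horizontal distance between coaster_mid and mark_coaster below 0.008 m and z of coaster_mid in the frame of mark_coaster below 0.009 m and horizontal distance between cup_white_mid and coaster_mid below 0.009 m and angle between cup_white_mid's own z axis and vertical below 0.12 rad and z of cup_white_mid in the frame of mark_coaster between 0.034 and 0.044 m and horizontal distance between spoon_mid and mark_spoon_mid below 0.012 m and horizontal distance between spoon_bowl and mark_spoon_bowl below 0.012 m and z of spoon_mid in the frame of mark_spoon_mid below 0.01 m and angle between spoon_mid's own z axis and vertical below 0.15 rad and linear speed of each of coaster, cup_white, spoon below 0.02 m/s); the robot touches nothing.
It fails at once if a plain cup, the jebena or the grinder is moved by more than 30 mm (distance of any of cup_b_mid, cup_c_mid, jebena, grinder from where it was at the start of the episode above 0.03 m).
It also fails if it takes over 72 s, if anything falls off the work surface, if the arm or the gripper's body presses on something with over 40 N, if the wrist force passes 120 N, or if a joint passes its speed limit or range.

### The arm

A 7-joint arm with a two-finger parallel gripper is mounted at the origin on the work surface. World frame = base frame: x ahead of the robot, y to its left, z up, the work surface at z = 0. Lengths are in m, angles in rad, forces in N, time in s.
With the tool pointing down it reaches from about 0.4 to 0.85 m from the base axis. Payload 10.4 kg.
Tool frame: the origin (TCP) lies at the very end of the fingers, on their centre line; the grasp point (between the pads) lies 19 mm behind it; z points along the fingers, y is the direction in which the jaws open and shut (so a half turn about z gives the same grasp; the last joint's range is limited). The gripper opens to 87 mm and grips with 3 to 60 N. Pads are 19 mm wide; open, the fingers measure 117 mm over their backs; the gripper's body (75 mm by 190 mm) begins 51 mm behind the grasp point.
Start: joints at [1.202, 0.332, -0.065, 1.46, 0.022, 1.35, -0.088], TCP at [0.212, -0.588, 0.223] pointing down, gripper open.
Joint ranges: [-2.6, 2.6], [-0.5, 2.12], [-1.47, 1.34], [0.16, 2.42], [-1.27, 4.41], [0.06, 2.06], [-2.6, 2.6]. Speed limits (rad/s): [2.22, 2.22, 2.79, 2.79, 3.14, 3.14, 3.14].

### API

Orientations are given as a unit quaternion [x, y, z, w].
In Python, from bench import read_state, camera, close_job gives the robot as it stands.
- The arm moves only by the shell command python3 -m inch 'ROWS' [OPENING] [FORCE]. ROWS is JSON, a list of rows, each a list of 6 numbers: the shift along the tool's x, y, z as a fraction of full scale, then the turn, a rotation vector about the tool's x, y, z as a fraction of full scale. In form: [[tx, ty, tz, ax, ay, az], ...]. A call has 1 to 5 rows; each row shifts and turns the commanded pose from where the row before left it, along the tool's axes as they then stand; what a row does not reach is not made up. Full scale, the value 1, is 0.04 m for a shift and 120 degrees for a turn. A row lasts 1/8 s, in which the tool goes at most 62.5 mm and 10.7 degrees, less where a joint would pass 70% of its speed; a pose out of reach is approached as far as the arm can. A call with a number of a shift or a turn outside -1 to 1 is refused whole. A call with a gripper value outside its range is refused whole. OPENING is the opening, from -1 (shut) to 1 (fully open), so that 0 is half open, set as the call begins (- or left out, the last holds). The fingers move at their own pace and stop on an object; FORCE is the grip in N (left out, the last holds). Time passes only in rows, so rows that do not move let the fingers close. It gives the time, the measured TCP pose, the force and the opening at its end, in the units of the state.
- read_state(): the state, without advancing time (a new reading comes with each control period).
- camera(name): name is "side" or "top"; returns a dict with "img" (384x512x3 uint8, red, green, blue), "depth" (384x512 float32, m along the optical axis (not along the pixel's ray), 0 where there is no reading), "fx", "fy", "cx", "cy" (pixels), "position" and "orientation" of the camera in the world. Camera axes: x right, y down, z forward; pixel columns grow to the right and rows downward; lengths in m; the calibration is good to about 2 mm. A picture is of the moment at which its call begins.
- close_job(): hands the job in, once; it reports no verdict.
The state is a dict: "time": time; "joint_positions": joint angles; "joint_vel": joint speeds; "joint_torque": joint torques, N m; "ee_pos": TCP position; "eef_rot": TCP orientation; "ft_force": force on the tool from outside, world axes, zero at the start; "torque": the same for the moment, N m; "width": finger opening in m.
Only numpy, scipy, OpenCV 4.12 (cv2) and the standard library are available. Lean on these libraries where they do the work, as an engineer would, in place of code of your own. Each camera call takes 0.05 s, during which the arm holds its last target.

## Working session

There is one attempt and no reset: what is moved stays moved. The work goes in short steps, Python scripts to look and compute and a shell command to move; the robot and the scene stay as the last step left them, time stands still between calls to the robot, and variables do not carry over. Pictures are saved under pics/ and viewed, and the job is handed in when it is done.

```bash
ls; mkdir -p pics; python3 - <<'E'
from bench import read_state, camera
import cv2,pickle
s=read_state();print(s)
for n in("side","top"):
    c=camera(n);pickle.dump(c,open(f"{n}0.pkl","wb"))
    cv2.imwrite(f"pics/{n}0.png",cv2.resize(c["img"][:,:,::-1],(800,600),interpolation=cv2.INTER_CUBIC))
    print(n,c["fx"],c["fy"],c["cx"],c["cy"],c["position"],c["orientation"])
E
```

```text
pics
{'time': 0.0, 'joint_positions': array([ 1.20237564,  0.33286955, -0.06469568,  1.46092238,  0.02163091,
        1.34993061, -0.08848547]), 'joint_vel': array([ 7.56270646e-04,  3.31055421e-04, -9.01271715e-04, -3.05759873e-04,
       -6.21304062e-04,  2.85193244e-05, -5.10409303e-04]), 'joint_torque': array([ 7.77912101e-04, -6.23250747e+01,  2.52855476e-02, -3.89897275e+01,
       -6.12718030e-02,  3.97577626e-02,  1.31271231e-04]), 'ee_pos': array([ 0.21170508, -0.58763883,  0.22176445]), 'eef_rot': array([ 9.85084707e-01,  1.72068608e-01, -1.71687515e-04, -6.95883890e-04]), 'ft_force': array([-0.69531524, -0.36054642, -0.21171361]), 'torque': array([-0.01007136, -0.03490524,  0.00404725]), 'width': 0.08692711408759234}
side 423.6244586158225 423.6244586158225 250.84437554584306 198.89712231616923 [-0.04416128  1.04486086  0.65150333] [-0.22192059  0.83233899 -0.48859655  0.13869563]
top 347.9417121573389 347.9417121573389 256.6178594237767 187.6696613781471 [0.35594914 0.10300093 1.00255884] [ 0.7128879  -0.69777618  0.04385792 -0.05455034]
```

View pics/top0.png

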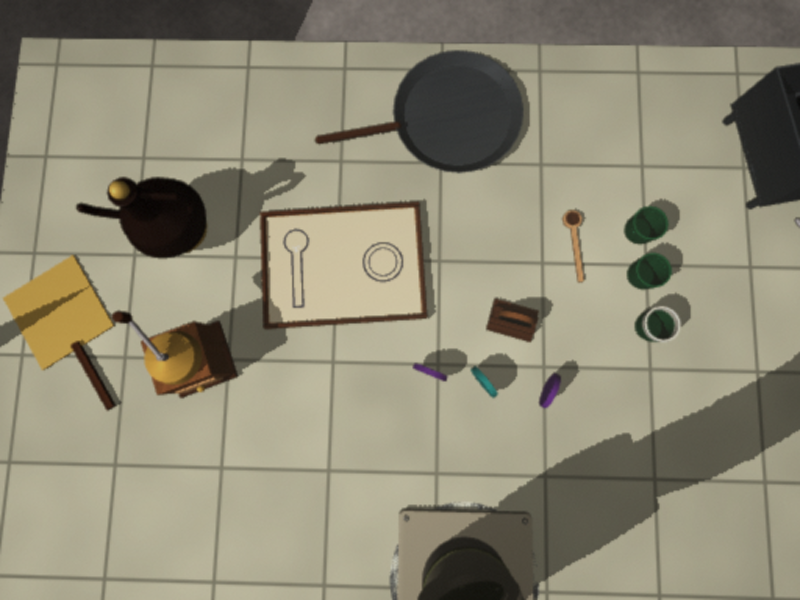

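View pics/side0.png

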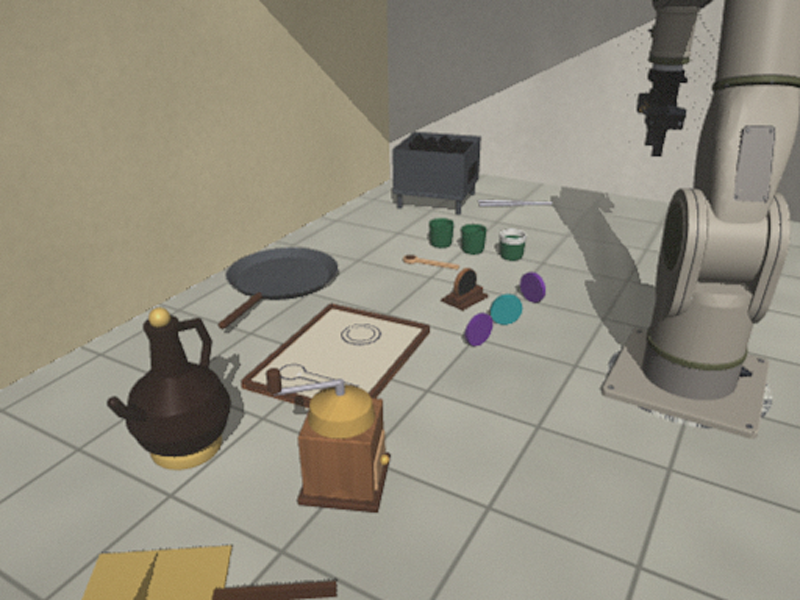

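The top view (800 px wide) shows the tray at about (343,265), the rack with the standing coaster at (513,320), the spoon at (577,245), two plain cups at (647,224) and (649,271), and the white-rimmed cup at (660,324). The candidates for the coaster are:
- the purple discs at (430,372) and (550,390)
- the turquoise disc at (485,382)
- the disc in the rack at (515,318), with a brown edge and a black face in the side view

The disc in the rack fits the description. I'll enlarge it and measure.

```bash
cat > h.py <<'E'
import numpy as np,cv2,pickle
from scipy.spatial.transform import Rotation as R
from bench import read_state,camera
def load(n): return pickle.load(open(n,'rb'))
def toplane(c,px,z):
    px=np.atleast_2d(px).astype(float)
    d=np.c_[(px[:,0]-c["cx"])/c["fx"],(px[:,1]-c["cy"])/c["fy"],np.ones(len(px))]
    d=R.from_quat(c["orientation"]).apply(d);p=np.array(c["position"])
    return p+d*((z-p[2])/d[:,2])[:,None]
def cloud(c):
    v,u=np.mgrid[:384,:512];z=c["depth"]
    d=np.stack([(u-c["cx"])/c["fx"]*z,(v-c["cy"])/c["fy"]*z,z],-1)
    return R.from_quat(c["orientation"]).apply(d.reshape(-1,3)).reshape(384,512,3)+np.array(c["position"])
def proj(c,P):
    q=R.from_quat(c["orientation"]).inv().apply(np.atleast_2d(P)-np.array(c["position"]))
    return np.c_[q[:,0]/q[:,2]*c["fx"]+c["cx"],q[:,1]/q[:,2]*c["fy"]+c["cy"]]
def crop(c,x0,y0,x1,y1,k,name):
    cv2.imwrite(name,cv2.resize(c["img"][y0:y1,x0:x1,::-1],None,fx=k,fy=k,interpolation=cv2.INTER_CUBIC))
def go(pos,Rm=None):
    s=read_state();Q=R.from_quat(s["eef_rot"]);d=Q.inv().apply(np.array(pos)-s["ee_pos"])/0.04
    a=np.zeros(3) if Rm is None else (Q.inv()*Rm).as_rotvec()/np.radians(120)
    print("t",s["time"],"at",s["ee_pos"].round(4),"total rows shift",d.round(3),"turn",a.round(4))
E
python3 - <<'E'
from h import *
t=load("top0.pkl");s=load("side0.pkl")
crop(t,265,170,450,265,4,"pics/tcrop0.png");crop(s,240,120,370,230,6,"pics/scrop0.png")
C=cloud(t)
hsv=cv2.cvtColor(t["img"],cv2.COLOR_RGB2HSV)
# liner
m=cv2.inRange(C[:,:,2].astype(np.float32),0.004,0.016)
for (v,u) in [(170,220),(200,330),(150,370)]: print(C[v,u],hsv[v,u])
# tray corners via rim brown
r=((hsv[:,:,2]<110)&(hsv[:,:,1]>90)).astype(np.uint8)
r[:, :160]=0; r[:,280:]=0;r[:125]=0;r[215:]=0
n,l,st,ce=cv2.connectedComponentsWithStats(r)
k=1+np.argmax(st[1:,4]);print(st[k])
cn,_=cv2.findContours((l==k).astype(np.uint8),cv2.RETR_EXTERNAL,2)
box=cv2.minAreaRect(max(cn,key=cv2.contourArea));print(box)
P=toplane(t,cv2.boxPoints(box),0.018);print(P.round(4))
E
```

```text
[0.54469009 0.22722477 0.00950377] [ 22  54 203]
[ 0.45709056 -0.07910572  0.07045081] [ 11 146  96]
[ 6.14934900e-01 -2.11077399e-01  3.52323939e-04] [ 22  55 116]
[ 166  129  107   81 1014]
((218.2544708251953, 169.31637573242188), (74.63433074951172, 104.23528289794922), 86.18592071533203)
[[0.6424 0.3949 0.018 ]
 [0.6689 0.0907 0.018 ]
 [0.4506 0.0727 0.018 ]
 [0.4246 0.3678 0.018 ]]
```

View pics/tcrop0.png

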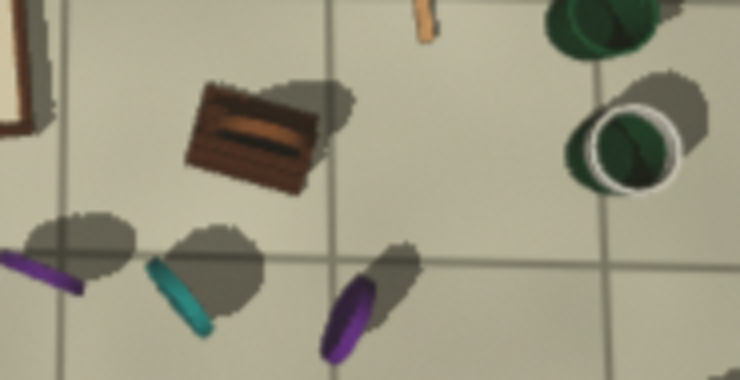

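View pics/scrop0.png

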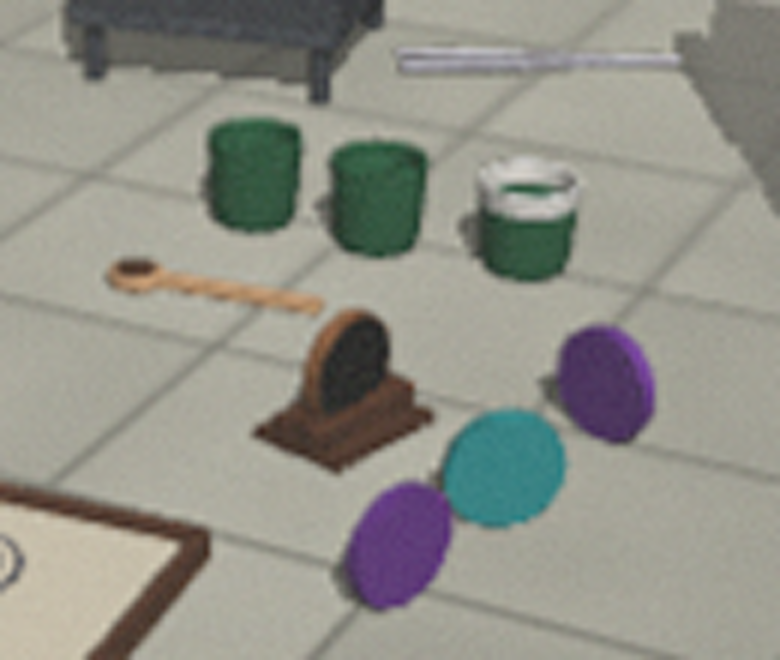

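The crops confirm both picks. The disc in the rack (top crop 258,132; side crop 350,365) has a wooden edge and a black face towards the robot. The white rim is at top crop (632,150), and the other two cups have plain rims. Next I'll measure everything.

```bash
python3 - <<'E'
from h import *
t=load("top0.pkl");C=cloud(t);img=t["img"];hsv=cv2.cvtColor(img,cv2.COLOR_RGB2HSV)
def inbox(x0,y0,x1,y1):
    b=np.zeros((384,512),bool);b[y0:y1,x0:x1]=1;return b
# coaster
z=C[:,:,2]; b=inbox(305,185,350,222)
m=b&(z>0.025)
P=C[m];print("disc pts",len(P),P.min(0),P.max(0),np.median(P,0))
xy=P[:,:2]; c=xy.mean(0);u,s,vt=np.linalg.svd(xy-c);print("dir",vt[0],np.degrees(np.arctan2(vt[0][1],vt[0][0])))
a=(xy-c)@vt[0];print("ext",a.min(),a.max(),"mid",c+vt[0]*(a.min()+a.max())/2)
# rack
m=(b&(hsv[:,:,1]>95)&(hsv[:,:,2]<150)).astype(np.uint8)
n,l,st,ce=cv2.connectedComponentsWithStats(m);k=1+np.argmax(st[1:,4]);print(st[k])
cn,_=cv2.findContours((l==k).astype(np.uint8),cv2.RETR_EXTERNAL,2);r=cv2.minAreaRect(max(cn,key=cv2.contourArea))
B=toplane(t,cv2.boxPoints(r),.018);print("rack",B.mean(0),B[:,:2].tolist());
for i in range(4):
  d=B[(i+1)%4]-B[i];print(np.linalg.norm(d).round(4),np.degrees(np.arctan2(d[1],d[0])).round(2))
# tray by liner
m=(inbox(165,125,275,212)&(hsv[:,:,2]>150)&(abs(z-.01)<.006)).astype(np.uint8)
n,l,st,ce=cv2.connectedComponentsWithStats(m);k=1+np.argmax(st[1:,4]);print(st[k])
cn,_=cv2.findContours((l==k).astype(np.uint8),cv2.RETR_EXTERNAL,2);r=cv2.minAreaRect(max(cn,key=cv2.contourArea))
B=toplane(t,cv2.boxPoints(r),.010);print("tray",B.mean(0))
for i in range(4):
  d=B[(i+1)%4]-B[i];print(np.linalg.norm(d).round(4),np.degrees(np.arctan2(d[1],d[0])).round(2))
# drawn circle: dark pixels in liner
g=cv2.cvtColor(img,cv2.COLOR_RGB2GRAY)
inn=inbox(180,135,264,202)
dk=((g<160)&inn).astype(np.uint8)
n,l,st,ce=cv2.connectedComponentsWithStats(dk,connectivity=8)
for i in range(1,n):
  if st[i,4]>20:
    pts=np.argwhere(l==i)[:,::-1];Q=toplane(t,pts,.010)
    hull=cv2.convexHull(pts.astype(np.float32));(cx,cy),rr=cv2.minEnclosingCircle(hull)
    e=cv2.fitEllipse(hull) if len(hull)>5 else None
    print("mark",st[i],toplane(t,[(cx,cy)],.01)[0].round(4),rr,e and toplane(t,[e[0]],.01)[0].round(4), Q[:,:2].mean(0))
E
```

```text
disc pts 141 [ 0.35594914 -0.11317398  0.02511646] [0.46968394 0.10300093 1.00255884] [ 0.44944408 -0.07956692  0.06340953]
dir [ 0.39375307 -0.91921625] -66.81177127775058
ext -0.1966834707958766 0.0376265339736994 mid [0.41423105 0.00051545]
[312 192  32  26 523]
rack [ 0.4499854  -0.08356447  0.018     ] [[0.4331536393262829, -0.03599522090047827], [0.48806645016599803, -0.051503985475495034], [0.46661963774098514, -0.1313957066416125], [0.4121018722265543, -0.11536296461245343]]
0.0571 -15.77
0.0827 -105.03
0.0568 163.61
0.0821 75.14
[ 171  133   99   73 5977]
tray [0.54852317 0.22897294 0.01      ]
0.2819 -84.96
0.1997 -175.17
0.2742 95.08
0.2001 7.03
mark [180 135  51   4 111] [0.6441 0.2752 0.01  ] 25.045059204101562 None [0.64584913 0.29403167]
mark [181 146  17  51 209] [0.5398 0.3129 0.01  ] 25.18448829650879 [0.5392 0.3154 0.01  ] [0.54176452 0.31531328]
mark [232 155  26  26 130] [0.5546 0.1562 0.01  ] 13.147795677185059 [0.5543 0.1559 0.01  ] [0.55306588 0.15616387]
mark [235 158  20  19  73] [0.5549 0.1561 0.01  ] 9.581831932067871 [0.5546 0.1559 0.01  ] [0.55545979 0.15526755]
```

```bash
python3 - <<'E'
from h import *
t=load("top0.pkl");C=cloud(t);img=t["img"];hsv=cv2.cvtColor(img,cv2.COLOR_RGB2HSV);z=C[:,:,2]
def inbox(x0,y0,x1,y1):
    b=np.zeros((384,512),bool);b[y0:y1,x0:x1]=1;return b
# cup rim white
m=inbox(400,190,445,225)&(hsv[:,:,1]<40)&(hsv[:,:,2]>130)&(z>.035)
pts=np.argwhere(m)[:,::-1];e=cv2.fitEllipse(cv2.convexHull(pts.astype(np.float32)))
print("cup",m.sum(),e,toplane(t,[e[0]],.058)[0],np.median(z[m]))
for nm,bx in(("b",(395,125,435,158)),("c",(398,159,435,188))):
    m=inbox(*bx)&(z>.045);P=C[m];print(nm,m.sum(),(P.min(0)+P.max(0))/2)
# spoon
m=(inbox(355,130,380,184)&(hsv[:,:,1]>85)).astype(np.uint8)
n,l,st,ce=cv2.connectedComponentsWithStats(m);k=1+np.argmax(st[1:,4]);print(st[k])
pts=np.argwhere(l==k)[:,::-1];P=toplane(t,pts,.008)[:,:2]
c=P.mean(0);u,s,vt=np.linalg.svd(P-c);d=vt[0]*np.sign(vt[0][0]);a=(P-c)@d
h=P[a<a.min()+.09]; hc=h.mean(0);vt=np.linalg.svd(h-hc)[2];d=vt[0]*np.sign(vt[0][0]);a=(P-hc)@d
print("len",a.max()-a.min(),"mid",hc+d*(a.max()+a.min())/2,"bowl",hc+d*(a.max()-.02),"ang",np.degrees(np.arctan2(d[1],d[0])), "w",np.std((h-hc)@vt[1]))
for nm,bx in(("jeb",(50,110,140,170)),("grin",(70,195,155,260))):
    m=inbox(*bx)&(z>.03);P=C[m];print(nm,P.min(0),P.max(0))
E
```

```text
cup 127 ((423.3678894042969, 207.0072784423828), (22.61225128173828, 23.33564567565918), 123.3935317993164) [ 0.44467775 -0.33299637  0.058     ] 0.05803343271406869
b 186 [ 0.50542161 -0.1241336   0.52390985]
c 189 [ 0.46238198 -0.1249067   0.52383362]
[360 135  14  46 262]
len 0.13493221216313062 mid [ 0.59147073 -0.20320284] bowl [ 0.63861877 -0.19771706] ang 6.63665386942363 w 0.00353649618134786
jeb [0.35594914 0.10300093 0.04312938] [0.6849051  0.64463838 1.00255884]
grin [0.30749541 0.10300093 0.03001141] [0.43463684 0.54917717 1.00255884]
```

```bash
cat >> h.py <<'E'
def down(yaw_x_deg):  # tool x at given azimuth, tool pointing down
    a=np.radians(yaw_x_deg);x=np.array([np.cos(a),np.sin(a),0]);z=np.array([0,0,-1.]);y=np.cross(z,x)
    return R.from_matrix(np.c_[x,y,z])
E
python3 - <<'E'
from h import *
t=load("top0.pkl");C=cloud(t);z=C[:,:,2]
m=np.zeros((384,512),bool);m[185:222,305:350]=1
m&=(z>.03)&(z<.09);P=C[m];print(m.sum(),P.min(0),P.max(0))
xy=P[:,:2];c=xy.mean(0);v=np.linalg.svd(xy-c)[2][0];a=(xy-c)@v;print(np.degrees(np.arctan2(v[1],v[0])),np.ptp(a),c+v*(a.min()+a.max())/2)
go([.451,-.083,.15],down(-15.3))
E
```

```text
127 [ 0.43887013 -0.11317398  0.03083835] [ 0.46222598 -0.0539322   0.07221147]
-105.62832060895853 0.06296860200565282 [ 0.44983839 -0.08340305]
t 0.1 at [ 0.2117 -0.5877  0.2218] total rows shift [ 9.904 -9.84   1.808] turn [-6.000e-04  2.000e-04  2.926e-01]
```

```bash
python3 -m inch '[[0.8,-0.8,0,0,0,0],[0.8,-0.8,0,0,0,0],[0.8,-0.8,0,0,0,0],[0.8,-0.8,0,0,0,0],[0.8,-0.8,0,0,0,0]]' 1 20
python3 -m inch '[[0.8,-0.8,0,0,0,0],[0.8,-0.8,0,0,0,0],[0.8,-0.8,0,0,0,0],[0.8,-0.8,0,0,0,0],[0.8,-0.8,0,0,0,0]]'
python3 -m inch '[[0.8,-0.8,0,0,0,0],[0.8,-0.8,0.4,0,0,0.075],[0,0,0.4,0,0,0.075],[0,0,0,0,0,0.075],[0,0,0,0,0,0.065]]'
python3 -c "
from h import *
go([.4505,-.083,.10],down(-15.3))"
```

```text
time: 0.72
ee_pos: [0.3085, -0.3817, 0.2223]
eef_rot: [0.985, 0.172, -0.0, -0.0]
ft_force: [1.2, 0.4, 0.2]
width: 0.0872
time: 1.35
ee_pos: [0.4047, -0.177, 0.2224]
eef_rot: [0.985, 0.172, -0.0, 0.0]
ft_force: [0.3, 0.3, -0.3]
width: 0.087
time: 1.98
ee_pos: [0.4426, -0.0964, 0.19]
eef_rot: [0.991, -0.133, -0.0, -0.0]
ft_force: [0.2, -0.6, 0.7]
width: 0.0871
t 1.975 at [ 0.4426 -0.0964  0.19  ] total rows shift [ 0.104 -0.376  2.251] turn [-0.      0.0005  0.0004]
```

```bash
python3 -m inch '[[0.1,-0.37,0.5,0,0,0],[0,0,0.9,0,0,0],[0,0,0.8,0,0,0],[0,0,0,0,0,0]]'
python3 - <<'E'
from h import *
go([.4505,-.083,.024],down(-15.3))
c=camera("side");crop(c,230,120,380,230,5,"pics/s1.png")
c=camera("top");crop(c,265,150,400,250,5,"pics/t1.png")
E
```

```text
time: 2.48
ee_pos: [0.4489, -0.0829, 0.1007]
eef_rot: [0.991, -0.13, -0.002, -0.0]
ft_force: [0.6, -0.2, 0.5]
width: 0.0867
t 2.475 at [ 0.4489 -0.0829  0.1007] total rows shift [ 0.049 -0.009  1.917] turn [-0.0001  0.0022  0.0028]
```

View pics/s1.png

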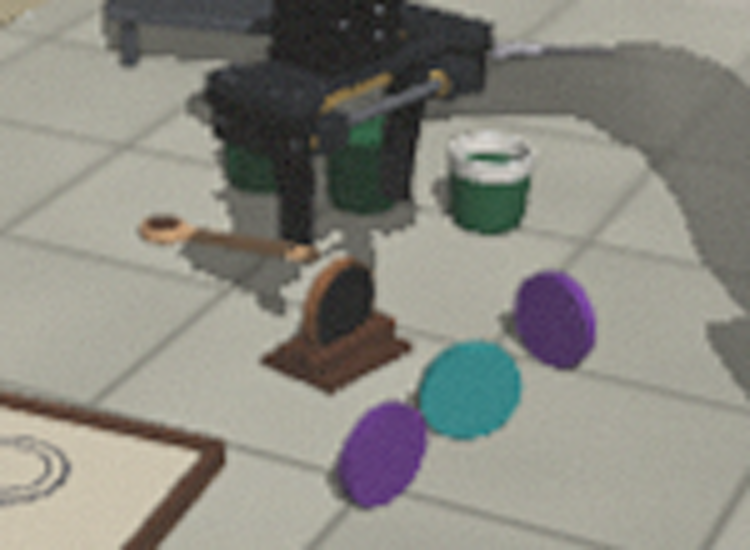

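View pics/t1.png

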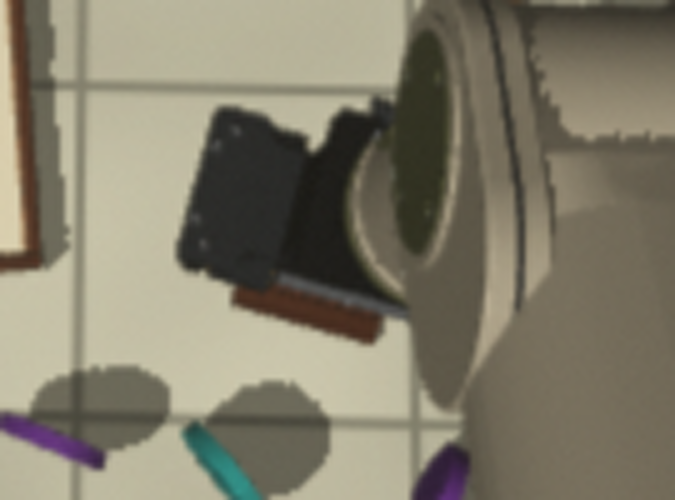

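The fingers hang astride the disc (side crop ~340,240) and line up with the rack. I'll descend and grip.

```bash
python3 -m inch '[[0.05,0,0.7,0,0,0],[0,0,0.7,0,0,0],[0,0,0.5,0,0,0],[0,0,0,0,0,0]]'
python3 -m inch '[[0,0,0,0,0,0],[0,0,0,0,0,0],[0,0,0,0,0,0],[0,0,0,0,0,0]]' 0.3 15
python3 -c "
from h import *
go([.4505,-.083,.024],down(-15.3));print(read_state()['width'])"
```

```text
time: 3.08
ee_pos: [0.4527, -0.0839, 0.0269]
eef_rot: [0.991, -0.131, -0.0, -0.0]
ft_force: [0.8, -0.4, -0.8]
width: 0.0871
time: 3.58
ee_pos: [0.4531, -0.0841, 0.0271]
eef_rot: [0.991, -0.13, 0.001, 0.0]
ft_force: [1.0, 0.5, 4.5]
width: 0.0634
t 3.575 at [ 0.4531 -0.0841  0.0271] total rows shift [-0.069 -0.009  0.077] turn [ 0.0001 -0.0005  0.0026]
0.06335198094535822
```

```bash
python3 -m inch '[[0,0,-0.3,0,0,0],[0,0,-0.7,0,0,0],[0,0,-0.9,0,0,0],[0,0,-0.9,0,0,0],[0,0,0,0,0,0]]' 0.3 20
python3 - <<'E'
from h import *
go([.60,-.06,.15],down(-15.3))
c=camera("side");crop(c,230,100,380,230,5,"pics/s2.png")
E
```

```text
time: 4.2
ee_pos: [0.4542, -0.084, 0.1416]
eef_rot: [0.991, -0.13, 0.003, 0.001]
ft_force: [-1.3, 0.6, -0.8]
width: 0.0637
t 4.2 at [ 0.4542 -0.084   0.1416] total rows shift [ 3.366 -1.52  -0.193] turn [ 0.0002 -0.0024  0.0027]
```

View pics/s2.png

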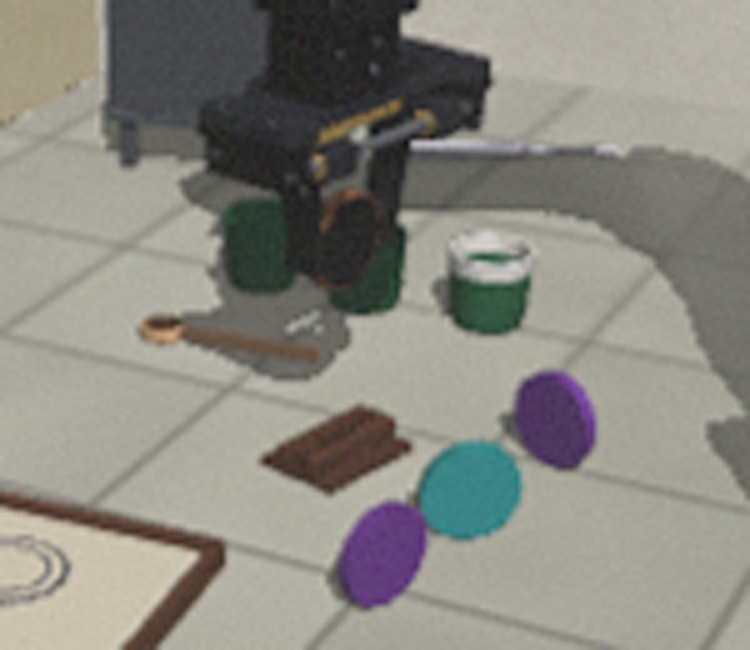

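The coaster is held at side crop (345,240) and is clear of the rack. I'll carry it forward and tilt it.

```bash
python3 -m inch '[[0.7,-0.3,0,0,0,0],[0.9,-0.4,0,0,0,0],[0.9,-0.4,0,0,0,0],[0.8,-0.4,0,0,0.04,0],[0,0,0,0,0.08,0]]'
python3 -m inch '[[0,0,0,0,0.08,0],[0,0,0,0,0.08,0],[0,0,0,0,0.08,0],[0,0,0,0,0.08,0],[0,0,0,0,0.04,0]]'
python3 - <<'E'
from h import *
s=read_state();M=R.from_quat(s["eef_rot"]).as_matrix();print(M.round(3),s["joint_positions"].round(2),s["width"],s["ft_force"])
c=camera("side");crop(c,200,80,380,230,4,"pics/s3.png")
E
```

```text
time: 4.88
ee_pos: [0.5979, -0.0583, 0.1363]
eef_rot: [0.984, -0.129, 0.125, 0.014]
ft_force: [-0.3, 0.9, -0.9]
width: 0.0634
time: 5.5
ee_pos: [0.598, -0.0738, 0.1626]
eef_rot: [0.92, -0.137, 0.363, 0.046]
ft_force: [-0.1, -0.4, 0.2]
width: 0.0632
[[ 0.698 -0.285  0.656]
 [-0.218 -0.958 -0.184]
 [ 0.682 -0.015 -0.732]] [ 1.12 -0.06 -1.16  2.22  0.66  0.28 -2.51] 0.06324841316157637 [-0.13266298 -0.39348508  0.17586574]
```

View pics/s3.png

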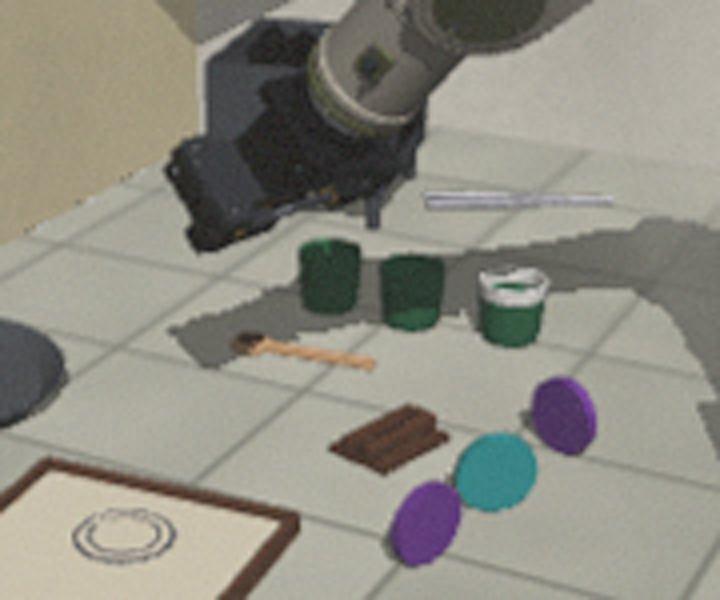

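The hand is tilted 43°, but joint 7 (-2.51) is close to its -2.6 limit. I'll yaw it back and extend a little, then tilt some more.

```bash
python3 -m inch '[[0.35,-0.14,0.33,0.042,0,-0.046],[0.35,-0.14,0.33,0.042,0,-0.046],[0,0,0,0.042,0,-0.046],[0,0,0,0,0.05,0],[0,0,0,0,0.05,0]]'
python3 - <<'E'
from h import *
s=read_state();M=R.from_quat(s["eef_rot"]).as_matrix();print(M.round(3),s["joint_positions"].round(2),s["width"],s["ft_force"])
E
```

```text
time: 6.18
ee_pos: [0.6265, -0.0764, 0.1622]
eef_rot: [0.913, -0.021, 0.407, 0.003]
ft_force: [0.4, -0.6, 0.3]
width: 0.0632
[[ 0.667 -0.041  0.744]
 [-0.036 -0.999 -0.022]
 [ 0.744 -0.012 -0.668]] [ 1.49  0.11 -1.42  2.23  0.65  0.07 -2.12] 0.06315502558088648 [ 0.36903117 -0.62393897  0.29669521]
```

```bash
python3 -m inch '[[-0.29,0.08,0.46,0,0,0],[-0.29,0.08,0.46,0,0,0],[-0.29,0.08,0.46,0,0,0],[-0.29,0.08,0.46,0,0,0],[0,0,0,0,0,0]]'
python3 - <<'E'
from h import *
s=read_state();M=R.from_quat(s["eef_rot"]).as_matrix();print(M.round(3),s["joint_positions"].round(2),s["width"],s["ft_force"])
E
```

```text
time: 6.8
ee_pos: [0.6488, -0.0925, 0.1156]
eef_rot: [0.922, -0.017, 0.386, -0.003]
ft_force: [0.1, 0.3, -0.1]
width: 0.0634
[[ 0.701 -0.029  0.713]
 [-0.034 -0.999 -0.007]
 [ 0.713 -0.019 -0.701]] [ 0.94  0.22 -0.87  2.18  1.18  0.07 -2.6 ] 0.06335582179913667 [ 0.07176645  0.30119351 -0.12663332]
```

```bash
python3 -m inch '[[0,0,0,0.04,0,-0.039],[0,0,0,0.04,0,-0.039],[0,0,0,0.04,0,-0.039],[0,0,0,0.03,0,-0.03],[0,0,0,0,0,0]]'
python3 - <<'E'
from h import *
s=read_state();M=R.from_quat(s["eef_rot"]).as_matrix();print(M.round(3),s["joint_positions"].round(2),s["width"],s["ft_force"])
go([.655,-.095,.05])
E
```

```text
time: 7.42
ee_pos: [0.6467, -0.0927, 0.1024]
eef_rot: [0.914, 0.142, 0.373, -0.072]
ft_force: [0.2, 0.2, -0.5]
width: 0.0633
[[ 0.682  0.312  0.661]
 [ 0.205 -0.95   0.237]
 [ 0.702 -0.026 -0.712]] [ 1.5   0.8  -1.45  2.08  0.95  0.37 -1.68] 0.06329525600513271 [ 0.15378122  0.17402904 -0.45954466]
t 7.425 at [ 0.6467 -0.0927  0.1024] total rows shift [-0.79   0.154  1.056] turn [0. 0. 0.]
```

```bash
python3 -m inch '[[-0.26,0.05,0.35,0,0.03,0],[-0.26,0.05,0.35,0,0.04,0],[-0.26,0.05,0.35,0,0.04,0],[0,0,0,0,0.04,0],[0,0,0,0,0,0]]'
python3 - <<'E'
from h import *
s=read_state();M=R.from_quat(s["eef_rot"]).as_matrix();print(M.round(3),s["joint_positions"].round(2),s["width"],s["ft_force"])
c=camera("side");crop(c,200,80,380,230,4,"pics/s4.png")
E
```

```text
time: 8.05
ee_pos: [0.6527, -0.0994, 0.0638]
eef_rot: [0.879, 0.135, 0.451, -0.075]
ft_force: [-0.1, -0.5, -0.9]
width: 0.0634
[[ 0.556  0.306  0.773]
 [ 0.17  -0.952  0.254]
 [ 0.813 -0.01  -0.582]] [ 1.52  0.95 -1.35  2.16  1.84  0.17 -2.37] 0.0634031507676855 [-0.09638089 -0.46084338 -0.93332523]
```

View pics/s4.png

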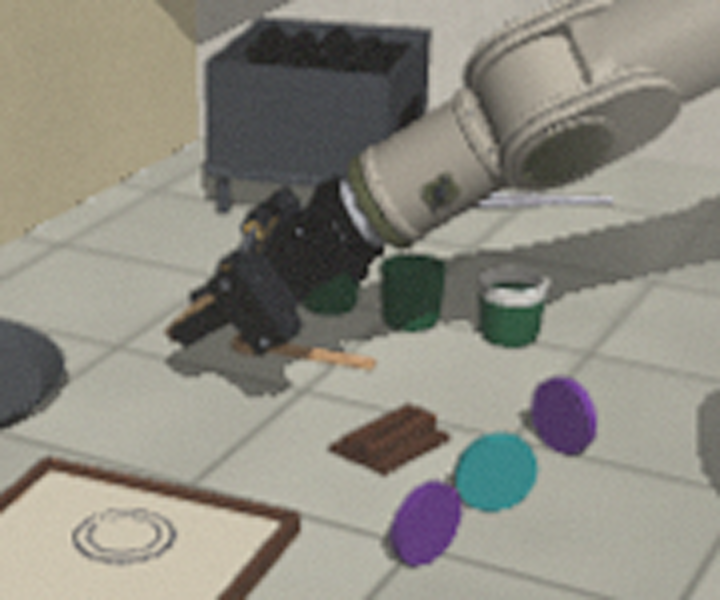

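Elevation is now 36° with the cork normal upward, and the hand hangs over bare tiles. I'll lower it until the disc's edge is almost touching.

```bash
python3 -m inch '[[-0.3,0,0.21,0,0,0],[-0.3,0,0.21,0,0,0],[-0.25,0,0.18,0,0,0],[0,0,0,0,0,0]]'
python3 - <<'E'
from h import *
s=read_state();M=R.from_quat(s["eef_rot"]).as_matrix();print(M.round(3),s["joint_positions"].round(2),s["width"],s["ft_force"])
print("low edge",s["ee_pos"][2]-.011*M[2,2]-32e-3*abs(M[2,2])-.005*M[2,0])
c=camera("side");crop(c,200,100,320,200,6,"pics/s5.png")
E
```

```text
time: 8.6
ee_pos: [0.6532, -0.0996, 0.0226]
eef_rot: [0.879, 0.135, 0.451, -0.075]
ft_force: [-0.2, -0.6, 0.0]
width: 0.063
[[ 0.557  0.305  0.773]
 [ 0.169 -0.952  0.254]
 [ 0.813 -0.011 -0.582]] [ 1.51  1.13 -1.34  2.16  2.01  0.27 -2.4 ] 0.06302636106382528 [-0.2061409  -0.57150589  0.0237635 ]
low edge 0.006299564384767696
```

View pics/s5.png

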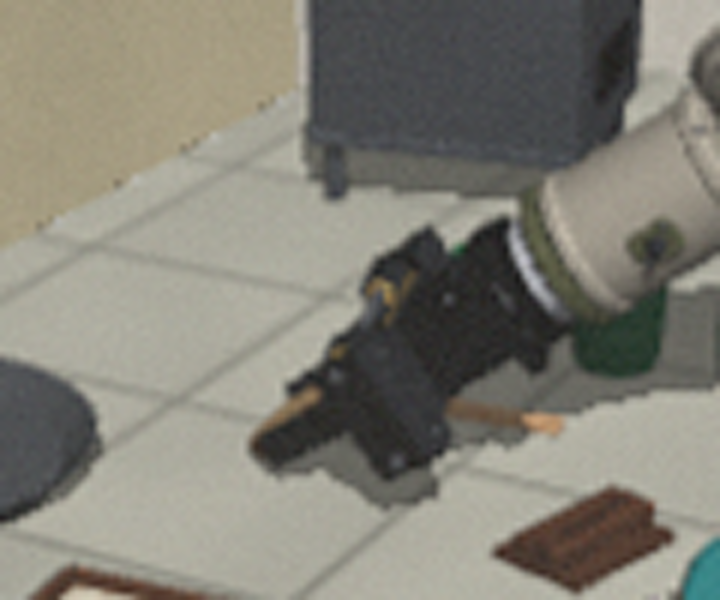

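```bash
python3 -m inch '[[-0.1,0,0.07,0,0,0],[0,0,0,0,0,0]]'
python3 -m inch '[[0,0,0,0,0,0],[0,0,0,0,0,0],[0,0,0,0,0,0]]' 1
python3 - <<'E'
from h import *
c=camera("top");crop(c,270,90,420,200,5,"pics/t6.png")
c=camera("side");crop(c,200,100,320,200,6,"pics/s6.png")
E
```

```text
time: 8.9
ee_pos: [0.6534, -0.1003, 0.018]
eef_rot: [0.879, 0.135, 0.452, -0.075]
ft_force: [0.3, 0.1, -0.5]
width: 0.0634
time: 9.28
ee_pos: [0.6535, -0.1003, 0.0181]
eef_rot: [0.878, 0.135, 0.452, -0.075]
ft_force: [-0.1, -0.6, 0.2]
width: 0.0836
```

View pics/t6.png

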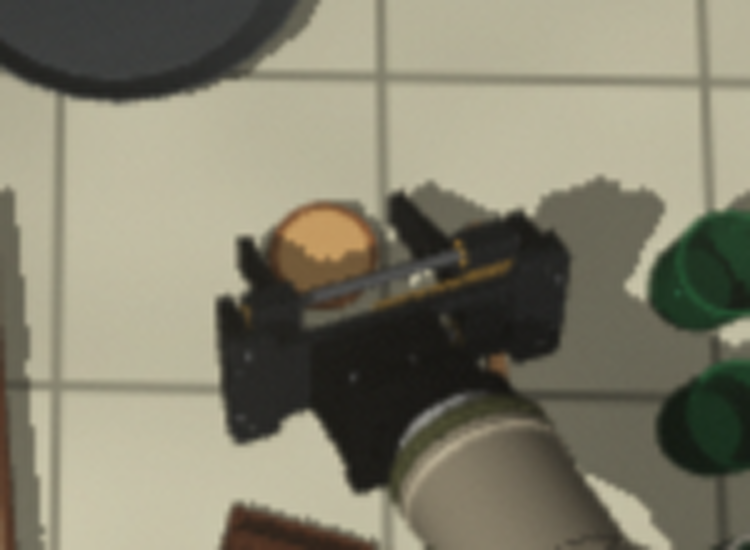

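View pics/s6.png

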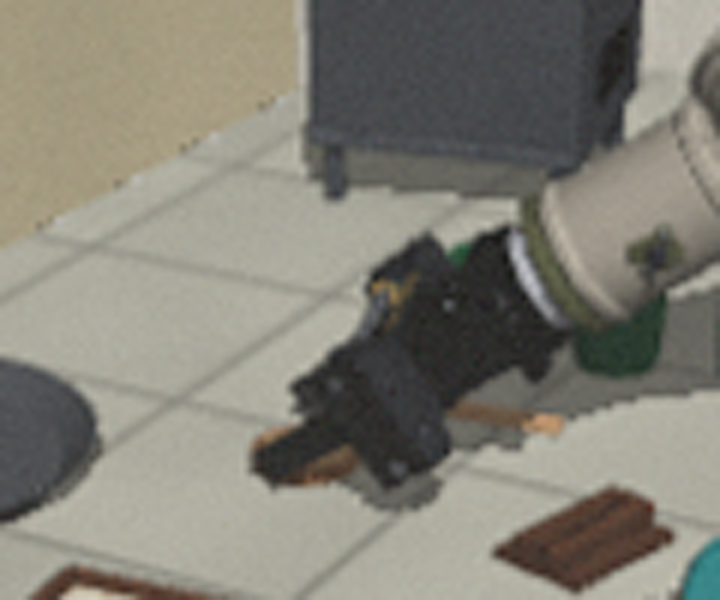

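The coaster lies flat with the cork up (top crop 322,253), between the open fingers. I'll retreat upward and straighten the hand.

```bash
python3 -m inch '[[0.1,0,-0.6,0,0,0],[0.2,0,-0.9,0,0,0],[0.5,0,-0.9,0,0,0],[0.5,0,-0.7,0,-0.06,0],[0,0,0,0,-0.08,0]]'
python3 -m inch '[[0,0,0,0,-0.08,0],[0,0,0,0,-0.08,0],[0,0,0,0,-0.08,0],[0,0,0,0,-0.07,0],[0,0,0,0,0,0]]'
python3 - <<'E'
from h import *
s=read_state();print(s["joint_positions"].round(2))
c=camera("top");pickle.dump(c,open("top1.pkl","wb"));crop(c,270,90,420,200,5,"pics/t7.png")
hsv=cv2.cvtColor(c["img"],cv2.COLOR_RGB2HSV);m=np.zeros((384,512),np.uint8)
m[125:155,322:350]=((hsv[:,:,1]>80)&(hsv[:,:,0]<25))[125:155,322:350]
n,l,st,ce=cv2.connectedComponentsWithStats(m);k=1+np.argmax(st[1:,4])
pts=np.argwhere(l==k)[:,::-1].astype(np.float32);e=cv2.fitEllipse(cv2.convexHull(pts));print(st[k],e,toplane(c,[e[0]],.008))
p=toplane(c,[e[0]],.008)[0]
C=cloud(c)[l==k];print("z",np.percentile(C[:,2],[5,50,95]))
go([p[0],p[1],.10],down(6))
E
```

```text
time: 10.0
ee_pos: [0.6037, -0.1314, 0.0804]
eef_rot: [0.924, 0.132, 0.355, -0.048]
ft_force: [1.0, -3.9, -0.9]
width: 0.087
time: 10.62
ee_pos: [0.6079, -0.1261, 0.0828]
eef_rot: [0.988, 0.144, 0.045, -0.003]
ft_force: [0.5, 0.4, -0.9]
width: 0.087
[ 1.04  0.73 -1.22  1.67  0.72  1.18 -1.62]Traceback (most recent call last):
  File "<stdin>", line 6, in <module>
    return _wrapfunc(a, 'argmax', axis=axis, out=out, **kwds)
    return bound(*args, **kwds)
ValueError: attempt to get argmax of an empty sequence
```

View pics/t7.png

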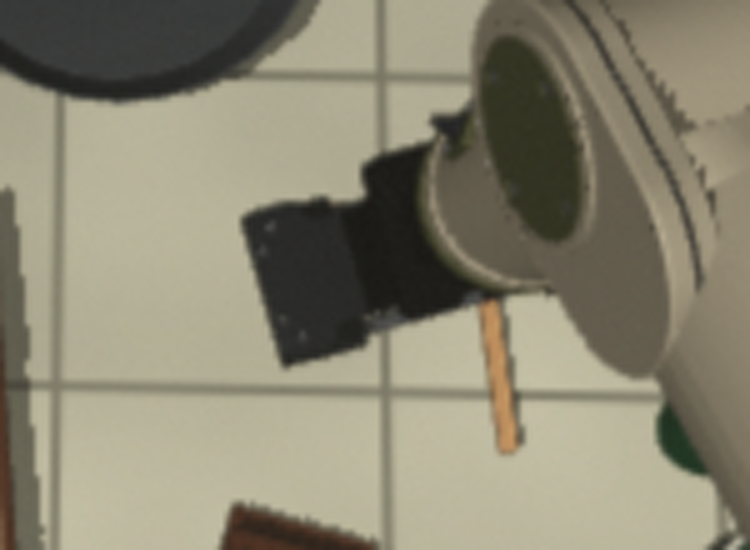

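```bash
python3 - <<'E'
from h import *
t=load("top0.pkl");im=cv2.imread("pics/t6.png");hsv=cv2.cvtColor(im,cv2.COLOR_BGR2HSV)
m=((hsv[:,:,1]>95)&(hsv[:,:,0]<22)&(hsv[:,:,2]>70)).astype(np.uint8);b=np.zeros_like(m);b[195:310,255:385]=1;m&=b
n,l,st,ce=cv2.connectedComponentsWithStats(m);k=1+np.argmax(st[1:,4]);print(st[k])
cn,_=cv2.findContours((l==k).astype(np.uint8),cv2.RETR_EXTERNAL,2);h=cv2.convexHull(max(cn,key=cv2.contourArea))
e=cv2.fitEllipse(h);ec=cv2.minEnclosingCircle(h);print(e,ec)
for q in (e[0],ec[0]):
    px=(np.array(q)+.5)/5-.5+[270,90];print(px,toplane(t,px,.009))
c=camera("side");crop(c,200,100,320,200,6,"pics/s8.png")
go([.65,-.105,.10],down(6))
E
```

```text
[ 270  203  109   90 7107]
((323.9146728515625, 249.27767944335938), (92.24089050292969, 106.97892761230469), 87.9415054321289) ((324.0, 252.5), 54.18727493286133)
[334.38293457 139.45553589] [[ 0.64244945 -0.10514544  0.009     ]]
[334.4 140.1] [[ 0.64050444 -0.10517858  0.009     ]]
t 10.725 at [ 0.606  -0.1291  0.0816] total rows shift [ 1.263 -0.263 -0.349] turn [-0.0005 -0.0436  0.0866]
```

View pics/s8.png

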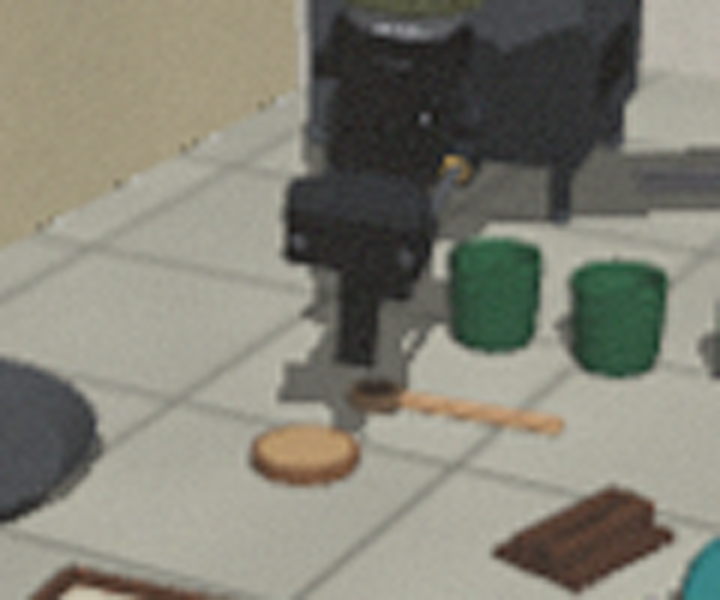

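The side view shows the coaster flat with the cork up at crop (304,452). The spoon and the cups haven't moved. I'll get its position from the side view too.

```bash
python3 - <<'E'
from h import *
t=load("top0.pkl");c=load("side0.pkl")
im=cv2.imread("pics/s8.png");hsv=cv2.cvtColor(im,cv2.COLOR_BGR2HSV)
m=((hsv[:,:,1]>85)&(hsv[:,:,0]<22)).astype(np.uint8);b=np.zeros_like(m);b[410:500,230:375]=1;m&=b
n,l,st,ce=cv2.connectedComponentsWithStats(m);k=1+np.argmax(st[1:,4]);print(st[k])
x,y,w,h=st[k][:4];px=np.array([x+w/2,y+h/2])/6-.5+[200,100];print(px,toplane(c,px,.005))
print(toplane(t,(np.array([324,257.5])+.5)/5-.5+[270,90],.008))
E
```

```text
[ 254  428  105   57 4859]
[250.58333333 175.58333333] [[ 0.63976303 -0.10427513  0.005     ]]
[[ 0.63777039 -0.10536214  0.008     ]]
```

```bash
python3 -m inch '[[0.2,-0.1,-0.1,0,-0.0436,0.0433],[0.2,-0.1,-0.1,0,0,0.0433],[0.4,-0.2,0,0,0,0],[0,0,0,0,0,0]]'
python3 -c "
from h import *
go([.639,-.105,.06],down(6));print(read_state()['joint_positions'].round(2))"
```

```text
time: 11.22
ee_pos: [0.6338, -0.1092, 0.0901]
eef_rot: [0.999, 0.051, -0.0, 0.001]
ft_force: [-1.0, 1.0, -0.2]
width: 0.0871
t 11.225 at [ 0.6338 -0.1092  0.0901] total rows shift [ 0.14  -0.094  0.753] turn [ 0.0014  0.0001 -0.0009]
[ 0.86  0.76 -1.13  1.52  0.71  1.31 -1.81]
```

Descend to TCP z about 3 mm, then grip.

```bash
python3 -m inch '[[0.14,-0.09,0.5,0,0,0],[0,0,0.8,0,0,0],[0,0,0.6,0,0,0],[0,0,0.2,0,0,0],[0,0,0,0,0,0]]' 1 20
python3 -c "
from h import *
go([.639,-.105,.003],down(6))"
```

```text
time: 11.85
ee_pos: [0.6392, -0.1047, 0.0064]
eef_rot: [0.999, 0.052, -0.001, 0.002]
ft_force: [-0.1, 0.1, 1.0]
width: 0.0872
t 11.85 at [ 0.6392 -0.1047  0.0064] total rows shift [-0.006  0.006  0.084] turn [ 0.0016  0.0007 -0.0005]
```

```bash
python3 -m inch '[[0,0,0.08,0,0,0],[0,0,0,0,0,0]]'
python3 -m inch '[[0,0,0,0,0,0],[0,0,0,0,0,0],[0,0,0,0,0,0],[0,0,0,0,0,0]]' 0.3 20
python3 -m inch '[[0,0,-0.3,0,0,0],[0,0,-0.6,0,0,0],[0,0,-0.6,0,0,0],[0,0,0,0,0,0]]'
python3 - <<'E'
from h import *
go([.5545,.156,.06],down(5.3));print(read_state()['joint_positions'].round(2))
c=camera("side");crop(c,200,80,320,180,6,"pics/s9.png")
E
```

```text
time: 12.1
ee_pos: [0.6397, -0.1047, 0.004]
eef_rot: [0.999, 0.052, -0.0, 0.002]
ft_force: [-0.6, -0.3, -0.5]
width: 0.0869
time: 12.6
ee_pos: [0.6394, -0.1047, 0.0035]
eef_rot: [0.999, 0.052, -0.0, 0.002]
ft_force: [0.1, -0.2, 0.7]
width: 0.063
time: 13.1
ee_pos: [0.641, -0.1043, 0.0668]
eef_rot: [0.999, 0.052, 0.002, 0.002]
ft_force: [-0.4, 0.6, -0.2]
width: 0.0633
t 13.1 at [ 0.641  -0.1043  0.0668] total rows shift [-1.479 -6.697  0.134] turn [ 0.0023 -0.0016  0.0053]
[ 0.83  0.79 -1.11  1.52  0.73  1.28 -1.83]
```

View pics/s9.png

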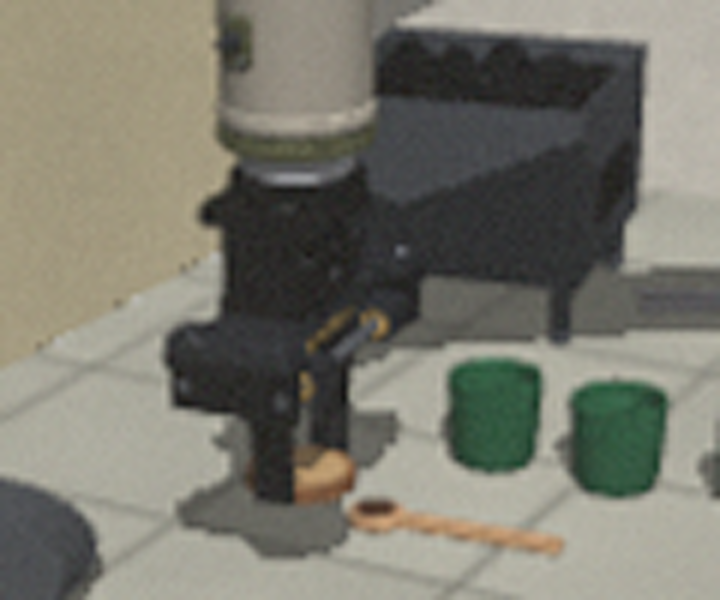

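The coaster is held level. I'll carry it to the drawn circle.

```bash
python3 -m inch '[[-0.15,-0.6,0,0,0,0],[-0.2,-0.9,0,0,0,0],[-0.2,-0.9,0,0,0,0],[-0.2,-0.9,0,0,0,0],[-0.2,-0.9,0,0,0,0]]'
python3 -m inch '[[-0.2,-0.9,0,0,0,0],[-0.2,-0.9,0,0,0,0],[-0.13,-0.7,0,0,0,0],[0,0,0,0,0,0]]'
python3 - <<'E'
from h import *
go([.5545,.156,.016],down(5.3));print(read_state()['joint_positions'].round(2))
c=camera("side");crop(c,150,150,290,270,5,"pics/s10.png")
c=camera("top");crop(c,160,110,310,230,5,"pics/t10.png")
E
```

```text
time: 13.78
ee_pos: [0.5834, 0.0595, 0.0623]
eef_rot: [0.999, 0.052, -0.001, 0.002]
ft_force: [0.4, -0.3, -0.7]
width: 0.0633
time: 14.28
ee_pos: [0.5514, 0.1584, 0.0624]
eef_rot: [0.999, 0.054, -0.001, 0.002]
ft_force: [0.0, -0.3, -1.4]
width: 0.0633
t 14.275 at [0.5514 0.1584 0.0624] total rows shift [0.072 0.065 1.159] turn [0.0015 0.0008 0.0074]
[ 0.53  0.69 -1.18  1.73  0.68  1.2  -2.3 ]
```

View pics/s10.png

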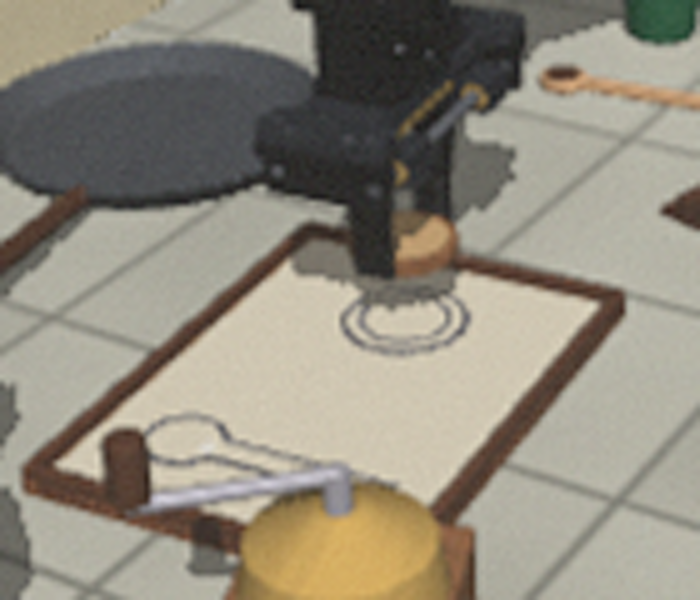

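View pics/t10.png

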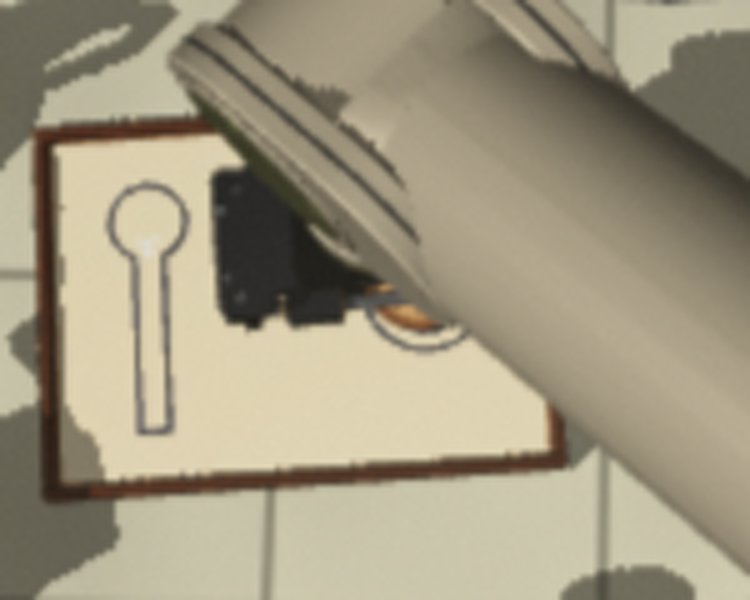

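```bash
python3 -m inch '[[0.07,0.06,0.4,0,0,0.007],[0,0,0.5,0,0,0],[0,0,0.25,0,0,0],[0,0,0,0,0,0]]'
python3 - <<'E'
from h import *
go([.5545,.156,.014],down(5.3))
c=load("side0.pkl");g=cv2.cvtColor(c["img"],cv2.COLOR_RGB2GRAY)
m=np.zeros_like(g);m[203:225,213:248]=(g<150)[203:225,213:248]
n,l,st,ce=cv2.connectedComponentsWithStats(m,connectivity=8);print(st[1:])
for k in range(1,n):
  if st[k,4]<40: continue
  h=cv2.convexHull(np.argwhere(l==k)[:,::-1].astype(np.float32));Q=toplane(c,h.reshape(-1,2),.01)[:,:2].astype(np.float32);print(cv2.fitEllipse(Q),cv2.minEnclosingCircle(Q))
E
```

```text
time: 14.88
ee_pos: [0.5552, 0.1535, 0.0154]
eef_rot: [0.999, 0.045, -0.001, 0.002]
ft_force: [-0.4, 0.2, -0.8]
width: 0.0629
t 14.875 at [0.5552 0.1535 0.0154] total rows shift [-0.012 -0.064  0.035] turn [ 0.0017  0.0013 -0.0016]
[[239 203   9   3  16]
 [233 207   3   2   3]
 [218 209  26  12  51]
 [236 209   1   1   1]
 [222 211   6   7  12]
 [237 211   3   6   7]
 [233 217   1   1   1]]
((0.5568868517875671, 0.15440896153450012), (0.07503636926412582, 0.07558344304561615), 10.78528118133545) ((0.5564979910850525, 0.15455137193202972), 0.038379792124032974)
```

```bash
python3 -m inch '[[0.01,-0.045,0.03,0,0,0],[0,0,0,0,0,0],[0,0,0,0,0,0]]'
python3 -m inch '[[0,0,0,0,0,0],[0,0,0,0,0,0],[0,0,0,0,0,0]]' 1
python3 -m inch '[[0,0,-0.5,0,0,0],[0,0,-0.9,0,0,0],[0,0,-0.9,0,0,0],[0,0,-0.9,0,0,0],[0,0.5,-0.9,0,0,0]]'
python3 -m inch '[[0,0.9,-0.3,0,0,0],[0,0.9,0,0,0,0],[0,0.9,0,0,0,0],[0,0.9,0,0,0,0],[0,0.9,0,0,0,0]]'
python3 - <<'E'
from h import *
c=camera("top");pickle.dump(c,open("top2.pkl","wb"));crop(c,160,110,310,230,5,"pics/t11.png")
d=camera("side");pickle.dump(d,open("side2.pkl","wb"));crop(d,150,150,290,270,5,"pics/s11.png")
s=read_state();print(s['joint_positions'].round(2))
go([.5915,-.203,.10],down(6.6))
E
```

```text
time: 15.25
ee_pos: [0.5562, 0.1556, 0.0156]
eef_rot: [0.999, 0.045, -0.0, 0.002]
ft_force: [-0.8, 0.0, -0.1]
width: 0.063
time: 15.62
ee_pos: [0.5561, 0.1555, 0.0154]
eef_rot: [0.999, 0.045, -0.0, 0.002]
ft_force: [-0.5, -0.2, -0.1]
width: 0.0833
time: 16.25
ee_pos: [0.5574, 0.138, 0.1822]
eef_rot: [0.999, 0.046, 0.0, 0.001]
ft_force: [0.8, -0.4, 0.2]
width: 0.0873
time: 16.88
ee_pos: [0.574, -0.0439, 0.1935]
eef_rot: [0.999, 0.045, 0.0, 0.002]
ft_force: [-0.3, -0.5, 0.2]
width: 0.0871
[ 0.96  0.57 -1.3   1.59  0.56  1.41 -1.88]
t 16.975 at [ 0.5744 -0.0478  0.1929] total rows shift [0.106 3.891 2.341] turn [ 0.0024  0.0004 -0.0154]
```

View pics/t11.png

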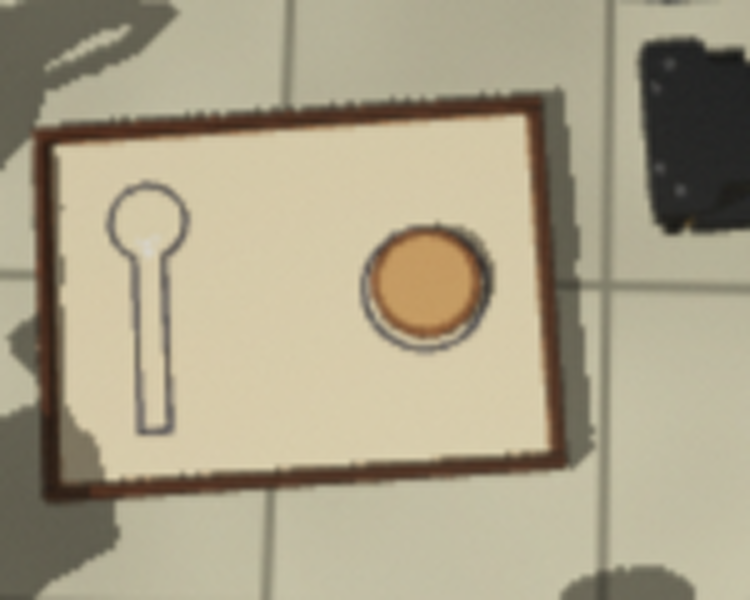

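View pics/s11.png

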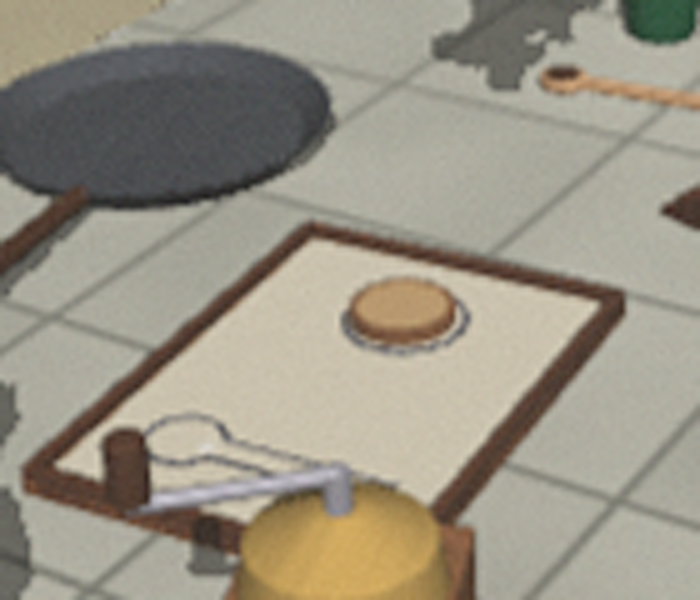

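```bash
python3 - <<'E'
from h import *
for f,bx,f0 in (("top2.pkl",(228,150,262,184),"top0.pkl"),("side2.pkl",(210,200,250,225),"side0.pkl")):
    c=load(f);hsv=cv2.cvtColor(c["img"],cv2.COLOR_RGB2HSV)
    for sat in (85,100):
        m=np.zeros((384,512),np.uint8);x0,y0,x1,y1=bx;m[y0:y1,x0:x1]=((hsv[:,:,1]>sat)&(hsv[:,:,2]>60))[y0:y1,x0:x1]
        n,l,st,ce=cv2.connectedComponentsWithStats(m);k=1+np.argmax(st[1:,4]);h=cv2.convexHull(np.argwhere(l==k)[:,::-1].astype(np.float32))
        zz=.018 if 'top' in f else .015
        e=cv2.fitEllipse(h);print(f,st[k],e,"->",toplane(c,[e[0]],zz)[0].round(4),cv2.minEnclosingCircle(toplane(c,h.reshape(-1,2),zz)[:,:2].astype(np.float32)))
E
```

```text
top2.pkl [234 156  22  22 388] ((244.7748565673828, 166.15821838378906), (21.7918758392334, 22.115394592285156), 59.24622344970703) -> [0.5558 0.155  0.018 ] ((0.5556866526603699, 0.15494005382061005), 0.032410405576229095)
top2.pkl [234 156  22  21 378] ((244.8596954345703, 165.95631408691406), (21.412582397460938, 21.99046516418457), 92.21639251708984) -> [0.5563 0.1548 0.018 ] ((0.5562251806259155, 0.15505504608154297), 0.03206586465239525)
side2.pkl [220 206  21  13 215] ((230.16415405273438, 211.93368530273438), (12.544267654418945, 20.766008377075195), 88.27824401855469) -> [0.5579 0.1542 0.015 ] ((0.557411789894104, 0.15340082347393036), 0.0359804630279541)
side2.pkl [220 206  21  13 173] ((230.0539093017578, 212.02273559570312), (12.046035766601562, 20.592151641845703), 87.88495635986328) -> [0.5579 0.1548 0.015 ] ((0.558954119682312, 0.1545238196849823), 0.034912411123514175)
```

In both views the coaster lies within about 2 mm of the drawn circle, cork up (top crop 426,282). Next is the spoon, gripped on the handle about 10 mm towards the bowl from its middle.

```bash
python3 -m inch '[[0.07,0.7,0,0,0,-0.015],[0.07,0.9,0.3,0,0,0],[0.07,0.9,0.5,0,0,0],[0.07,0.8,0.6,0,0,0],[0.03,0.5,0.6,0,0,0]]' 0.1 20
python3 -c "
from h import *
go([.6015,-.202,.003],down(6.6));print(read_state()['joint_positions'].round(2))"
```

```text
time: 17.6
ee_pos: [0.6041, -0.194, 0.1127]
eef_rot: [0.998, 0.06, 0.0, 0.002]
ft_force: [0.2, -0.3, 0.1]
width: 0.0498
t 17.6 at [ 0.6041 -0.194   0.1127] total rows shift [-0.087  0.181  2.742] turn [0.0019 0.0001 0.0021]
[ 1.04  0.74 -1.18  1.52  0.7   1.35 -1.66]
```

```bash
python3 -m inch '[[-0.08,0.09,0.6,0,0,0],[0,0,0.9,0,0,0],[0,0,0.8,0,0,0],[0,0,0.3,0,0,0],[0,0,0,0,0,0]]'
python3 - <<'E'
from h import *
go([.6015,-.202,.003],down(6.6))
c=camera("side");crop(c,230,110,330,190,7,"pics/s12.png")
E
```

```text
time: 18.23
ee_pos: [0.6006, -0.1962, 0.0086]
eef_rot: [0.998, 0.061, -0.001, 0.001]
ft_force: [0.4, -0.1, 0.7]
width: 0.0476
t 18.225 at [ 0.6006 -0.1962  0.0086] total rows shift [0.004 0.147 0.14 ] turn [0.0014 0.0007 0.0031]
```

View pics/s12.png

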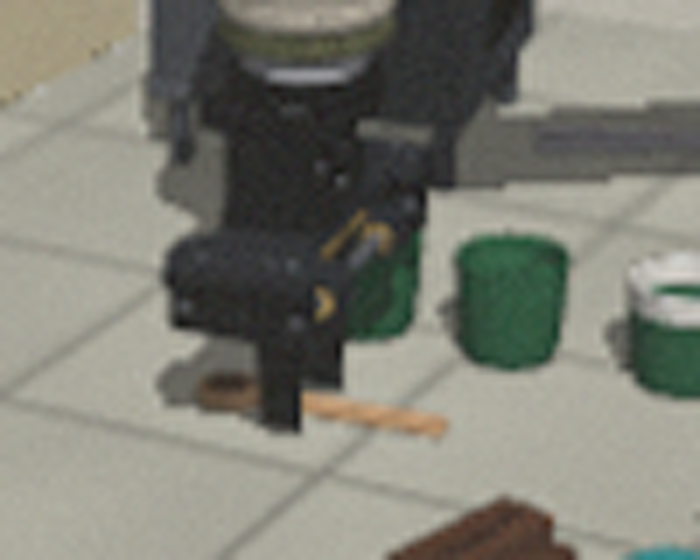

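The fingers stand astride the handle. I'll correct the last few millimetres, lower and grip.

```bash
python3 -m inch '[[0,0.15,0.06,0,0,0],[0,0,0.07,0,0,0],[0,0,0,0,0,0]]'
python3 -m inch '[[0,0,0,0,0,0],[0,0,0,0,0,0],[0,0,0,0,0,0],[0,0,0,0,0,0]]' -1 25
python3 -m inch '[[0,0,-0.3,0,0,0],[0,0,-0.7,0,0,0],[0,0,-0.7,0,0,0],[0,0,-0.3,0,0,0],[0,0,0,0,0,0]]'
python3 - <<'E'
from h import *
c=camera("side");pickle.dump(c,open("side3.pkl","wb"));crop(c,230,90,330,190,6,"pics/s13.png")
E
```

```text
time: 18.65
ee_pos: [0.6015, -0.2034, 0.0035]
eef_rot: [0.998, 0.06, -0.0, 0.002]
ft_force: [0.7, 0.6, 1.1]
width: 0.0477
time: 19.15
ee_pos: [0.6015, -0.2032, 0.0035]
eef_rot: [0.998, 0.06, -0.0, 0.002]
ft_force: [-0.1, 0.1, -0.5]
width: 0.0159
time: 19.77
ee_pos: [0.6019, -0.2031, 0.0841]
eef_rot: [0.998, 0.06, 0.0, 0.002]
ft_force: [-0.6, 0.2, -0.0]
width: 0.0079
```

View pics/s13.png

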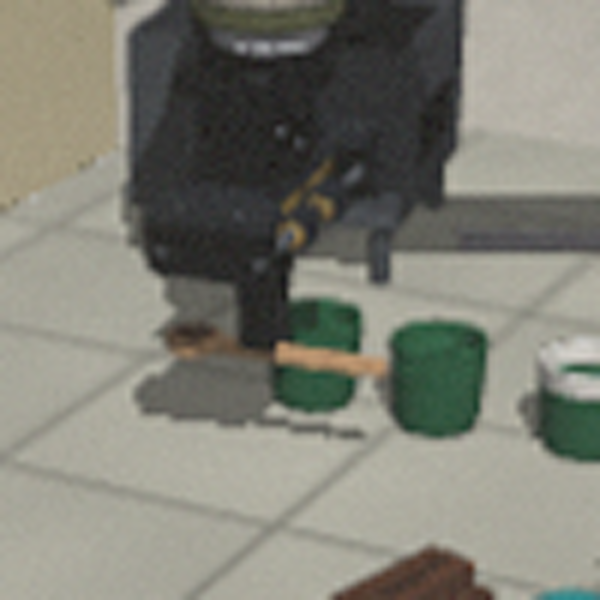

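```bash
python3 - <<'E'
from h import *
c=load("side3.pkl");s=read_state();print(s["width"],s["ee_pos"],s["ft_force"])
hsv=cv2.cvtColor(c["img"],cv2.COLOR_RGB2HSV);m=np.zeros((384,512),np.uint8)
m[138:158,255:296]=((hsv[:,:,1]>95)&(hsv[:,:,0]<22)&(hsv[:,:,2]>60))[138:158,255:296]
C=cloud(c);P=C[m>0];P=P[(P[:,2]>.03)&(P[:,2]<.15)&(P[:,1]>-.26)]
print(len(P),P.min(0),P.max(0));
i=np.argsort(P[:,0]);print(P[i[::6]].round(4))
E
```

```text
0.00810773380477509 [ 0.60136145 -0.2031232   0.08309729] [-0.28521458 -0.20910953 -1.71693069]
44 [ 0.52941439 -0.21330278  0.07680803] [ 0.64559848 -0.18106731  0.089037  ]
[[ 0.5294 -0.2104  0.0844]
 [ 0.5377 -0.2118  0.0823]
 [ 0.5482 -0.2092  0.0849]
 [ 0.5572 -0.2042  0.0812]
 [ 0.5681 -0.2104  0.0768]
 [ 0.5757 -0.2019  0.0822]
 [ 0.5869 -0.2006  0.0842]
 [ 0.6406 -0.1811  0.0809]]
```

The spoon is held level at side crop (275,350), with its bowl ahead. I'll carry it to the outline.

```bash
python3 -m inch '[[0,-0.5,-0.2,0,0,0],[0.02,-0.8,-0.1,0,0,0],[0.02,-0.9,0,0,0,0],[0.02,-0.9,0,0,0,0],[0.02,-0.9,0,0,0,0]]'
python3 -m inch '[[0.02,-0.9,0,0,0,0],[0.02,-0.9,0,0,0,0],[0.02,-0.9,0,0,0,0],[0.02,-0.9,0,0,0,0],[0.02,-0.9,0,0,0,0]]'
python3 -m inch '[[0.02,-0.9,0,0,0,0],[0.02,-0.9,0,0,0,0],[0.02,-0.8,0,0,0,0],[0.02,-0.6,0,0,0,0],[0,0,0,0,0,0]]'
python3 -c "
from h import *
go([.550,.316,.014],down(5.3));print(read_state()['joint_positions'].round(2))"
```

```text
time: 20.45
ee_pos: [0.5845, -0.0409, 0.0946]
eef_rot: [0.998, 0.061, -0.001, 0.002]
ft_force: [-0.3, -0.6, 0.2]
width: 0.0081
time: 21.08
ee_pos: [0.5664, 0.1379, 0.0939]
eef_rot: [0.998, 0.061, -0.001, 0.002]
ft_force: [-0.0, -0.6, 0.4]
width: 0.0082
time: 21.7
ee_pos: [0.5533, 0.2663, 0.0937]
eef_rot: [0.998, 0.063, -0.001, 0.001]
ft_force: [0.4, -0.2, -0.4]
width: 0.0084
t 21.7 at [0.5533 0.2663 0.0937] total rows shift [ 0.079 -1.247  1.988] turn [0.0012 0.001  0.0157]
[ 0.3   0.73 -1.17  1.59  0.69  1.3  -2.42]
```

```bash
python3 -m inch '[[0.03,-0.5,0.2,0,0,0.008],[0.03,-0.5,0.3,0,0,0.008],[0.02,-0.25,0.3,0,0,0],[0,0,0.3,0,0,0],[0,0,0,0,0,0]]'
python3 - <<'E'
from h import *
go([.550,.316,.014],down(5.3));print(read_state()['joint_positions'].round(2))
c=camera("side");crop(c,150,150,290,270,5,"pics/s14.png")
c=camera("top");pickle.dump(c,open("top4.pkl","wb"));crop(c,120,100,270,220,5,"pics/t14.png")
E
```

```text
time: 22.32
ee_pos: [0.5533, 0.3114, 0.0482]
eef_rot: [0.999, 0.043, -0.001, 0.003]
ft_force: [-0.3, -0.4, -0.4]
width: 0.0082
t 22.325 at [0.5533 0.3114 0.0482] total rows shift [-0.069 -0.125  0.855] turn [ 0.0024  0.0012 -0.003 ]
[ 0.17  0.79 -1.1   1.57  0.73  1.25 -2.54]
```

View pics/s14.png

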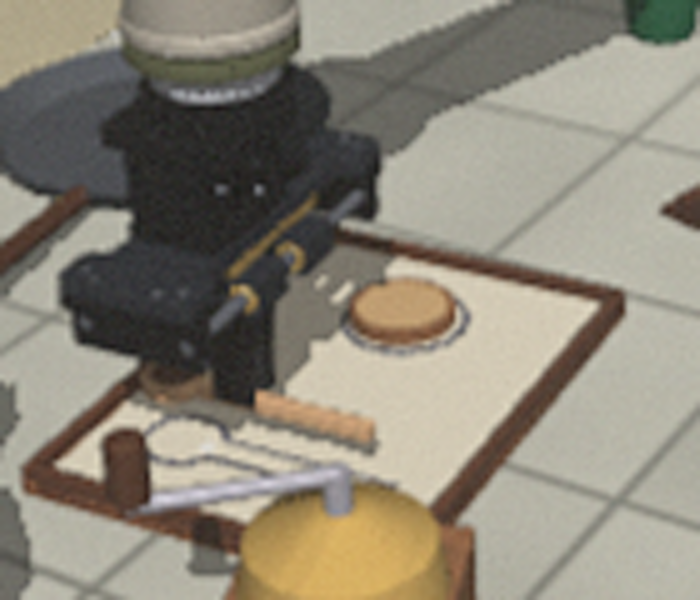

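View pics/t14.png

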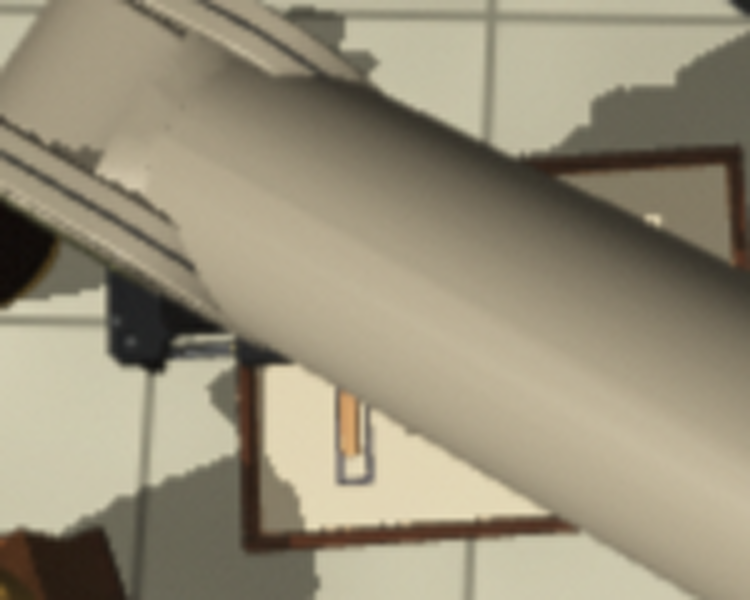

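```bash
python3 -m inch '[[-0.07,-0.12,0.35,0,0,-0.003],[0,0,0.3,0,0,0],[0,0,0.1,0,0,0],[0,0,0,0,0,0]]'
python3 - <<'E'
from h import *
go([.550,.316,.014],down(5.3))
c=camera("side");pickle.dump(c,open("side4.pkl","wb"));crop(c,150,150,290,270,5,"pics/s15.png")
c=camera("top");pickle.dump(c,open("top4.pkl","wb"));crop(c,160,140,240,220,7,"pics/t15.png")
E
```

```text
time: 22.92
ee_pos: [0.5501, 0.3172, 0.0192]
eef_rot: [0.999, 0.047, -0.001, 0.002]
ft_force: [0.6, 0.1, -0.8]
width: 0.0083
t 22.925 at [0.5501 0.3172 0.0192] total rows shift [-0.006  0.029  0.131] turn [0.0019 0.0006 0.0004]
```

View pics/s15.png

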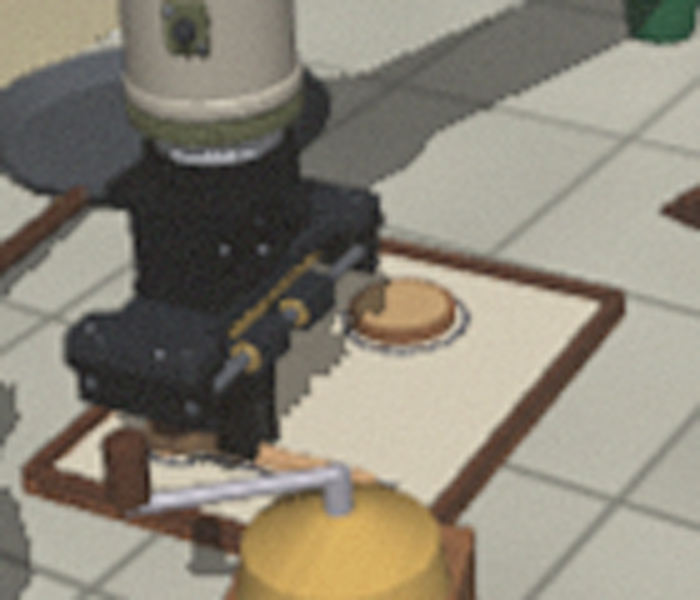

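View pics/t15.png

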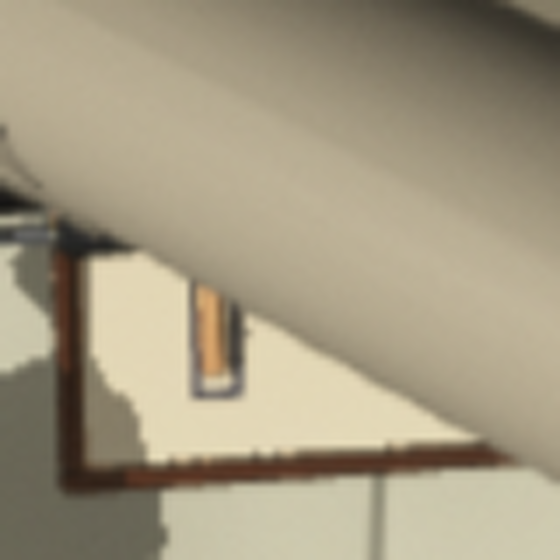

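The handle is inside the outline (top crop 213,330), off by about 1 mm. I'll lower it the last 4 mm and release.

```bash
python3 -m inch '[[-0.02,0.03,0.06,0,0,0],[0,0,0.04,0,0,0],[0,0,0,0,0,0]]'
python3 -m inch '[[0,0,0,0,0,0],[0,0,0,0,0,0],[0,0,0,0,0,0]]' -0.3
python3 -m inch '[[0,0,-0.4,0,0,0],[0,0,-0.8,0,0,0],[0,0,-0.9,0,0,0],[0,0,-0.9,0,0,0],[0,0,-0.9,0,0,0]]'
python3 -m inch '[[0,0.6,-0.6,0,0,0],[0,0.9,0,0,0,0],[0,0.9,0,0,0,0],[0,0.9,0,0,0,0],[0,0.9,0,0,0,0]]' 1
python3 -m inch '[[0,0.9,0,0,0,0],[0,0.9,0,0,0,0],[0,0.9,0,0,0,0],[0,0.9,0,0,0,0],[0,0.9,0,0,0,0]]'
python3 - <<'E'
from h import *
c=camera("side");pickle.dump(c,open("side5.pkl","wb"));crop(c,150,150,290,270,5,"pics/s16.png")
c=camera("top");pickle.dump(c,open("top5.pkl","wb"));crop(c,160,110,310,230,5,"pics/t16.png")
go([.4447,-.333,.12],down(0));print(read_state()['joint_positions'].round(2))
E
```

```text
time: 23.4
ee_pos: [0.5504, 0.3172, 0.0186]
eef_rot: [0.999, 0.047, 0.001, 0.001]
ft_force: [-5.5, -4.6, 24.8]
width: 0.0084
time: 23.78
ee_pos: [0.5494, 0.3158, 0.0151]
eef_rot: [0.999, 0.047, -0.001, 0.002]
ft_force: [-0.3, -0.5, -0.3]
width: 0.0275
time: 24.4
ee_pos: [0.5495, 0.3168, 0.1738]
eef_rot: [0.999, 0.047, -0.0, 0.002]
ft_force: [0.3, 0.8, 0.3]
width: 0.0305
time: 25.02
ee_pos: [0.5653, 0.1484, 0.1971]
eef_rot: [0.999, 0.047, -0.0, 0.002]
ft_force: [1.1, -0.8, 0.0]
width: 0.0724
time: 25.65
ee_pos: [0.5821, -0.0308, 0.1979]
eef_rot: [0.999, 0.047, -0.0, 0.002]
ft_force: [0.2, 0.4, 0.9]
width: 0.087
t 25.75 at [ 0.5826 -0.0347  0.1972] total rows shift [-4.079  7.12   1.971] turn [0.0025 0.0004 0.0415]
[ 0.91  0.57 -1.27  1.56  0.55  1.42 -1.89]
```

View pics/s16.png

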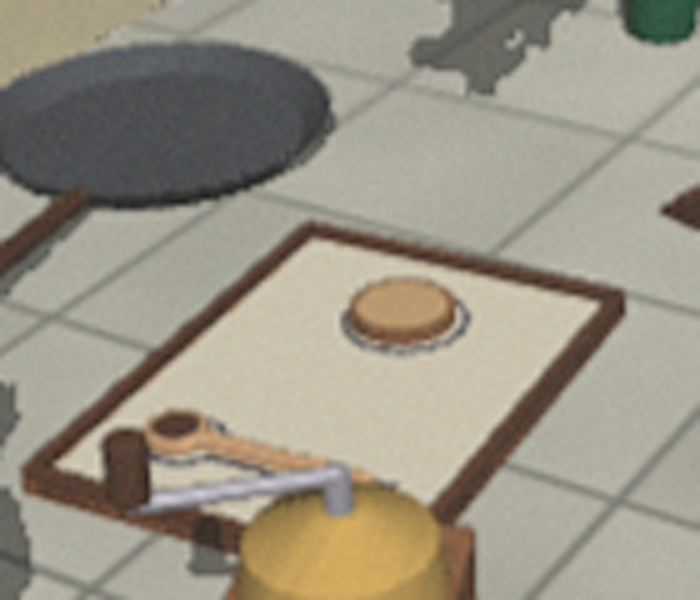

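View pics/t16.png

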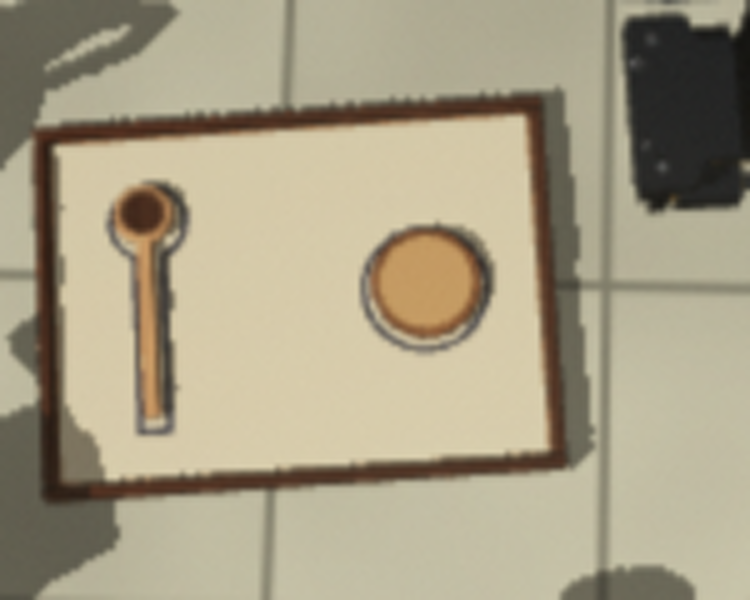

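The spoon lies in its outline with the bowl at the bowl end (top crop 143,212, with the drawn bowl at 148,222), and the coaster hasn't moved. Now the white-rimmed cup at (0.445,-0.333).

```bash
python3 -m inch '[[-0.3,0.5,0,0,0,0],[-0.5,0.9,0,0,0,0],[-0.5,0.9,0,0,0,0],[-0.5,0.9,0,0,0,0],[-0.5,0.9,0,0,0,0]]'
python3 -m inch '[[-0.5,0.9,0.1,0,0,0],[-0.5,0.9,0.3,0,0,0],[-0.5,0.8,0.3,0,0,0],[-0.2,0.4,0.3,0,0,0],[0,0,0,0,0,0]]'
python3 - <<'E'
from h import *
c=camera("side");pickle.dump(c,open("side6.pkl","wb"));crop(c,250,90,380,180,6,"pics/s17.png")
go([.4447,-.333,.028],down(5.4));print(read_state()['joint_positions'].round(2))
hsv=cv2.cvtColor(c["img"],cv2.COLOR_RGB2HSV);C=cloud(c)
d=load("side0.pkl")
for q in (d,c):
  h=cv2.cvtColor(q["img"],cv2.COLOR_RGB2HSV);C=cloud(q)
  m=np.zeros((384,512),bool);m[140:172,310:345]=1
  m&=(h[:,:,1]<45)&(C[:,:,2]>.042)&(C[:,:,2]<.066)&(abs(C[:,:,0]-.445)<.05)&(abs(C[:,:,1]+.333)<.05)
  P=C[m];ptx=np.argwhere(m)[:,::-1]
  print(m.sum(),(P.min(0)+P.max(0))/2,cv2.fitEllipse(cv2.convexHull(P[:,:2].astype(np.float32)))if m.sum()>9 else 0)
E
```

```text
time: 26.38
ee_pos: [0.5053, -0.202, 0.1983]
eef_rot: [0.999, 0.047, -0.0, 0.002]
ft_force: [1.3, -0.6, -0.4]
width: 0.0872
time: 27.0
ee_pos: [0.4489, -0.3275, 0.1575]
eef_rot: [0.999, 0.046, -0.001, 0.001]
ft_force: [0.7, 0.5, 0.9]
width: 0.0867
t 27.05 at [ 0.4498 -0.3263  0.1583] total rows shift [-0.142  0.145  3.257] turn [0.0014 0.0003 0.    ]
[ 1.55  0.57 -1.31  1.69  0.57  1.33 -1.34]
148 [ 0.44691355 -0.33161608  0.05220167] ((0.44702649116516113, -0.3308389186859131), (0.06025613099336624, 0.06927898526191711), 22.309276580810547)
145 [ 0.44736366 -0.33284013  0.05246266] ((0.4477687180042267, -0.3324495255947113), (0.05978946015238762, 0.06942517310380936), 14.472804069519043)
```

View pics/s17.png

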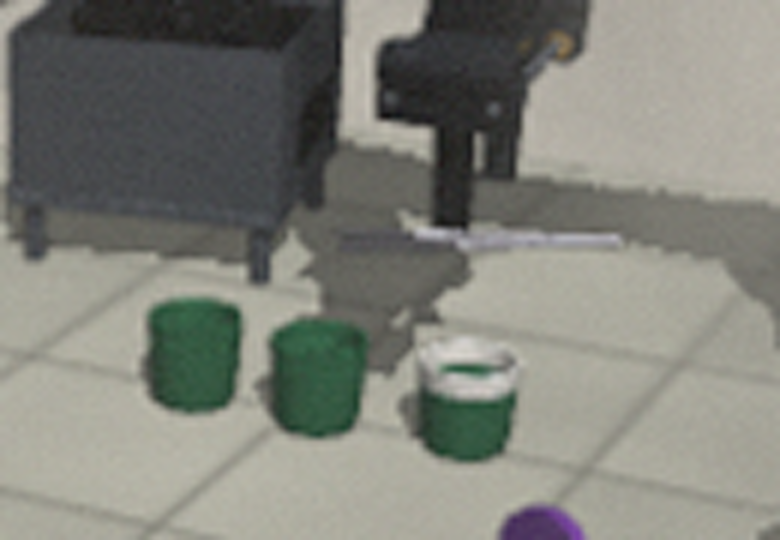

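The cup (side crop 467,400) hasn't moved and the hand is above it. I'll descend and grip.

```bash
python3 -m inch '[[-0.11,0.13,0.7,0,0,0],[0,0,0.9,0,0,0],[0,0,0.9,0,0,0],[0,0,0.7,0,0,0],[0,0,0,0,0,0]]'
python3 -c "
from h import *
go([.446,-.3325,.028],down(5.4))"
```

```text
time: 27.68
ee_pos: [0.4457, -0.3313, 0.0295]
eef_rot: [0.999, 0.048, -0.001, 0.001]
ft_force: [0.3, 0.2, 1.0]
width: 0.0873
t 27.675 at [ 0.4457 -0.3313  0.0295] total rows shift [0.006 0.03  0.037] turn [0.0008 0.0009 0.0009]
```

```bash
python3 -m inch '[[0,0.03,0.03,0,0,0],[0,0,0,0,0,0],[0,0,0,0,0,0],[0,0,0,0,0,0]]' 0.3 20
python3 -m inch '[[0,0,0,0,0,0],[0,0,-0.3,0,0,0],[0,0,-0.7,0,0,0],[0,0,-0.9,0,0,0],[0,0,-0.9,0,0,0]]'
python3 -m inch '[[0,0,-0.5,0,0,0],[0,0,0,0,0,0]]'
python3 - <<'E'
from h import *
c=camera("side");pickle.dump(c,open("side7.pkl","wb"));crop(c,270,70,370,170,6,"pics/s18.png")
go([.5555,.155,.13],down(5.4))
E
```

```text
time: 28.18
ee_pos: [0.4457, -0.3351, 0.0296]
eef_rot: [0.999, 0.047, -0.0, 0.002]
ft_force: [-1.2, 0.2, 5.9]
width: 0.0617
time: 28.8
ee_pos: [0.4452, -0.3343, 0.1424]
eef_rot: [0.999, 0.047, -0.0, 0.002]
ft_force: [0.2, -0.2, -1.2]
width: 0.0619
time: 29.05
ee_pos: [0.4458, -0.3348, 0.1617]
eef_rot: [0.999, 0.046, 0.0, 0.003]
ft_force: [-0.2, 0.1, -1.5]
width: 0.0617
t 29.1 at [ 0.4451 -0.3346  0.1605] total rows shift [  3.883 -11.934   0.707] turn [ 0.002   0.0007 -0.0007]
```

View pics/s18.png

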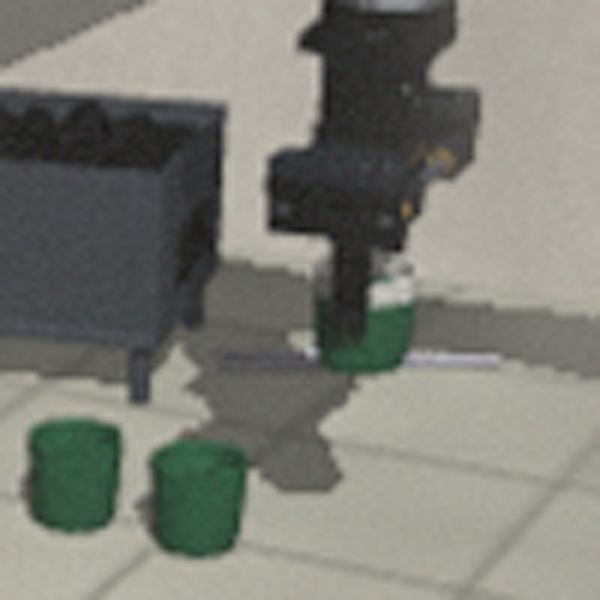

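```bash
python3 -m inch '[[0.15,-0.5,0,0,0,0],[0.3,-0.9,0,0,0,0],[0.3,-0.9,0,0,0,0],[0.3,-0.9,0,0,0,0],[0.3,-0.9,0,0,0,0]]'
python3 -m inch '[[0.3,-0.9,0,0,0,0],[0.3,-0.9,0,0,0,0],[0.3,-0.9,0,0,0,0],[0.3,-0.9,0,0,0,0],[0.3,-0.9,0,0,0,0]]'
python3 -m inch '[[0.3,-0.9,0,0,0,0],[0.3,-0.9,0,0,0,0],[0.3,-0.9,0,0,0,0],[0,-0.3,0,0,0,0],[0,0,0,0,0,0]]'
python3 -c "
from h import *
go([.5565,.1548,.10],down(5.4));print(read_state()['joint_positions'].round(2))"
```

```text
time: 29.72
ee_pos: [0.4833, -0.1634, 0.159]
eef_rot: [0.999, 0.047, -0.001, 0.001]
ft_force: [0.5, 0.1, -1.2]
width: 0.0622
time: 30.35
ee_pos: [0.5259, 0.021, 0.1583]
eef_rot: [0.999, 0.047, -0.001, 0.002]
ft_force: [0.7, -0.5, -1.5]
width: 0.0621
time: 30.98
ee_pos: [0.5503, 0.1426, 0.1582]
eef_rot: [0.999, 0.048, -0.001, 0.002]
ft_force: [0.1, -0.6, -2.2]
width: 0.0619
t 30.975 at [0.5503 0.1426 0.1582] total rows shift [ 0.186 -0.294  1.454] turn [0.0018 0.0012 0.0007]
[ 0.6   0.55 -1.23  1.65  0.54  1.33 -2.19]
```

```bash
python3 -m inch '[[0.1,-0.15,0.4,0,0,0],[0.09,-0.14,0.7,0,0,0],[0,0,0.6,0,0,0],[0,0,0.3,0,0,0],[0,0,0,0,0,0]]'
python3 - <<'E'
from h import *
go([.5565,.1548,.05],down(5.4))
c=camera("side");pickle.dump(c,open("side8.pkl","wb"));crop(c,180,140,280,240,6,"pics/s19.png")
c=camera("top");pickle.dump(c,open("top8.pkl","wb"));crop(c,200,120,300,220,6,"pics/t19.png")
E
```

```text
time: 31.6
ee_pos: [0.5576, 0.1529, 0.0781]
eef_rot: [0.999, 0.046, -0.001, 0.002]
ft_force: [-0.4, 0.1, -0.6]
width: 0.0622
t 31.6 at [0.5576 0.1529 0.0781] total rows shift [-0.021 -0.052  0.701] turn [ 0.0019  0.0012 -0.0007]
```

View pics/s19.png

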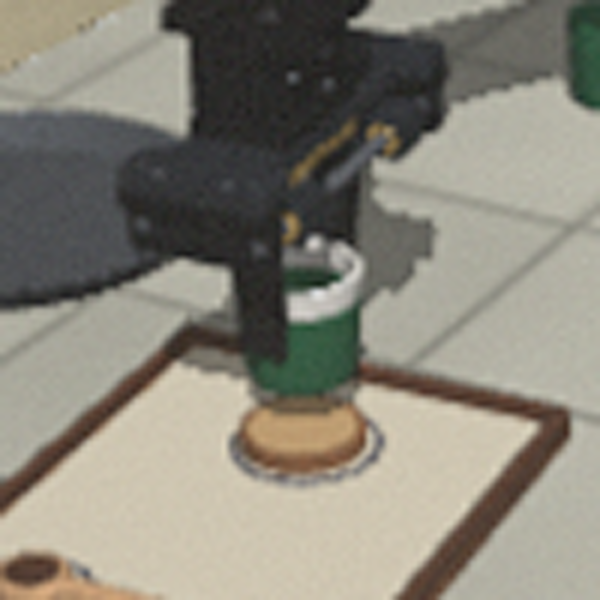

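View pics/t19.png

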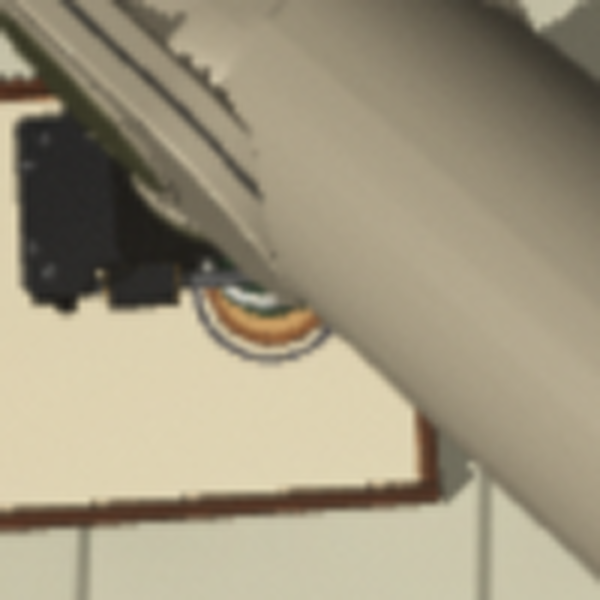

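```bash
python3 - <<'E'
from h import *
c=load("side8.pkl")
def circ(x,y,z,r):
    a=np.linspace(0,2*np.pi,180);p=proj(c,np.c_[x+r*np.cos(a),y+r*np.sin(a),0*a+z]);p=(p-[180,140]+.5)*6
    return p.min(0).round(1),p.max(0).round(1)
b=np.array([.5576,.1529]);zb=.0781-.0295
print("rim",circ(*b,zb+.058,.031));print("foot",circ(*b,zb,.025));print("disc",circ(.557,.155,.02,.032),circ(.557,.155,.010,.032))
im=c["img"];hsv=cv2.cvtColor(im,cv2.COLOR_RGB2HSV)
g=(hsv[:,:,0]>60)&(hsv[:,:,0]<90)&(hsv[:,:,1]>90);g[:, :215]=0;g[:,242:]=0;g[:180]=0
v,u=np.where(g)
print("green maxcol/row crop",[( (r-140+.5)*6,(u[v==r].min()-180)*6,(u[v==r].max()-180+1)*6) for r in range(188,210) if (v==r).any()])
w=(hsv[:,:,1]<35)&(hsv[:,:,2]>140);w[:, :222]=0;w[:,245:]=0;w[:178]=0;w[195:]=0
v,u=np.where(w);print("white maxcol", [( (r-140+.5)*6,(u[v==r].max()-180+1)*6) for r in range(179,194) if (v==r).any()])
E
```

```text
rim (array([233.1, 238.2]), array([364.1, 297.6]))
foot (array([251.6, 349.1]), array([354.9, 399.7]))
disc (array([238.7, 394.5]), array([369.6, 461. ])) (array([239.7, 411.8]), array([370.1, 478.8]))
green maxcol/row crop [(315.0, np.int64(342), np.int64(354)), (321.0, np.int64(330), np.int64(354)), (327.0, np.int64(288), np.int64(354)), (333.0, np.int64(288), np.int64(348)), (339.0, np.int64(288), np.int64(354)), (345.0, np.int64(288), np.int64(348)), (351.0, np.int64(288), np.int64(354)), (357.0, np.int64(294), np.int64(342)), (363.0, np.int64(288), np.int64(342)), (369.0, np.int64(264), np.int64(348)), (375.0, np.int64(264), np.int64(336)), (381.0, np.int64(270), np.int64(342)), (387.0, np.int64(264), np.int64(324))]
white maxcol [(243.0, np.int64(324)), (249.0, np.int64(348)), (255.0, np.int64(360)), (261.0, np.int64(366)), (267.0, np.int64(366)), (273.0, np.int64(366)), (279.0, np.int64(360)), (285.0, np.int64(360)), (291.0, np.int64(390)), (297.0, np.int64(390)), (303.0, np.int64(390)), (309.0, np.int64(390)), (315.0, np.int64(390)), (321.0, np.int64(390))]
```

The measured rim and foot edges match the prediction to within about 1 mm, so the cup is centred on the TCP. I'll lower it onto the coaster.

```bash
python3 -m inch '[[-0.03,-0.05,0.3,0,0,0],[0,0,0.25,0,0,0],[0,0,0.1,0,0,0],[0,0,0,0,0,0]]'
python3 -c "
from h import *
go([.5562,.155,.0495],down(5.4))"
```

```text
time: 32.2
ee_pos: [0.5564, 0.1552, 0.0525]
eef_rot: [0.999, 0.047, -0.001, 0.002]
ft_force: [-1.0, 0.1, -0.3]
width: 0.0618
t 32.2 at [0.5564 0.1552 0.0525] total rows shift [-0.005  0.005  0.076] turn [ 0.0018  0.0008 -0.0005]
```

```bash
python3 -m inch '[[0,0,0.06,0,0,0],[0,0,0,0,0,0],[0,0,0,0,0,0]]'
python3 -m inch '[[0,0,0,0,0,0],[0,0,0,0,0,0],[0,0,0,0,0,0],[0,0,0,0,0,0]]' 1
python3 -m inch '[[0,0,-0.3,0,0,0],[0,0,-0.8,0,0,0],[0,0,-0.9,0,0,0],[0,0,-0.9,0,0,0],[0,0,-0.9,0,0,0]]'
python3 -m inch '[[0,0.6,-0.3,0,0,0],[0,0.9,0,0,0,0],[0,0.9,0,0,0,0],[0,0.9,0,0,0,0],[0,0.9,0,0,0,0]]'
python3 -m inch '[[0,0.9,0,0,0,0],[0,0.5,0,0,0,0],[0,0,0,0,0,0]]'
python3 - <<'E'
from h import *
c=camera("side");pickle.dump(c,open("side9.pkl","wb"));crop(c,150,150,290,270,5,"pics/s20.png")
t=camera("top");pickle.dump(t,open("top9.pkl","wb"));crop(t,160,110,310,230,5,"pics/t20.png")
def fit(m,z,cam):
    n,l,st,ce=cv2.connectedComponentsWithStats(m.astype(np.uint8),connectivity=8);k=1+np.argmax(st[1:,4])
    h=cv2.convexHull(np.argwhere(l==k)[:,::-1].astype(np.float32)).reshape(-1,2)
    return st[k],cv2.minEnclosingCircle(toplane(cam,h,z)[:,:2].astype(np.float32))
def box(a,x0,y0,x1,y1):
    m=np.zeros((384,512),bool);m[y0:y1,x0:x1]=a[y0:y1,x0:x1];return m
h=cv2.cvtColor(t["img"],cv2.COLOR_RGB2HSV);C=cloud(t)
print("rim",fit(box((C[:,:,2]>.066)&(C[:,:,2]<.1),225,145,270,190),.078,t))
print("rim z",np.percentile(C[:,:,2][box((C[:,:,2]>.066)&(C[:,:,2]<.1),225,145,270,190)],[5,50,95]))
m=box(h[:,:,1]>95,180,143,200,200)
n,l,st,ce=cv2.connectedComponentsWithStats(m.astype(np.uint8));k=1+np.argmax(st[1:,4]);P=toplane(t,np.argwhere(l==k)[:,::-1],.018)[:,:2]
hd=P[P[:,0]<P[:,0].min()+.09];hc=hd.mean(0);d=np.linalg.svd(hd-hc)[2][0];d*=np.sign(d[0]);a=(P-hc)@d
mid=hc+d*(a.min()+a.max())/2;print("spoon",st[k],np.ptp(a),mid,mid+.05*d,hc+d*(a.min()+.07),"marks",(.540,.315),(.5898,.3196))
E
```

```text
time: 32.58
ee_pos: [0.5567, 0.1553, 0.0506]
eef_rot: [0.999, 0.047, -0.0, 0.002]
ft_force: [-0.6, -0.4, -0.8]
width: 0.0619
time: 33.08
ee_pos: [0.5566, 0.1553, 0.0506]
eef_rot: [0.999, 0.047, -0.0, 0.002]
ft_force: [-1.4, -0.1, -0.5]
width: 0.0857
time: 33.7
ee_pos: [0.5566, 0.1561, 0.2046]
eef_rot: [0.999, 0.047, -0.0, 0.002]
ft_force: [0.1, -0.6, 0.7]
width: 0.0871
time: 34.33
ee_pos: [0.5724, -0.0124, 0.2161]
eef_rot: [0.999, 0.047, -0.0, 0.002]
ft_force: [0.4, -0.2, 0.0]
width: 0.0873
time: 34.7
ee_pos: [0.5776, -0.068, 0.2155]
eef_rot: [0.999, 0.046, -0.0, 0.002]
ft_force: [0.6, 0.2, -0.7]
width: 0.0871
rim (array([233, 151,  23,  23, 134], dtype=int32), ((0.5554018616676331, 0.15519462525844574), 0.03166660666465759))
rim z [0.06780971 0.07747554 0.08012391]
spoon [183 147  12  47 247] 0.13557775146811107 [0.54207267 0.31540717] [0.59188698 0.31971236] [0.54427558 0.31559755] marks (0.54, 0.315) (0.5898, 0.3196)
```

View pics/s20.png

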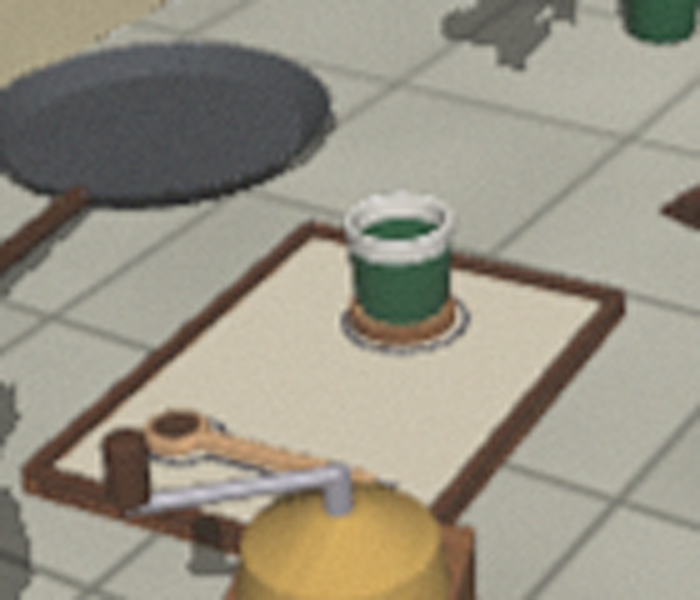

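View pics/t20.png

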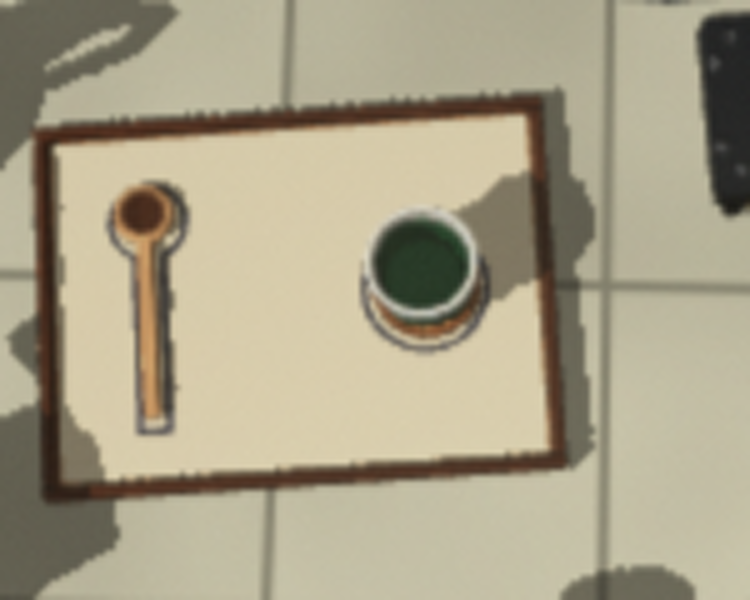

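The cup stands upright on the coaster (top crop 422,264; side crop 400,260), about 1 mm from its centre. The spoon is 2–4 mm off its marks, and the robot is clear of everything. Handing in.

```bash
python3 -c "
from bench import close_job
print(close_job())"
```

```text
the job is handed in; nothing more can be done
None
```

The tray is set to the drawn layout, and the job was handed in at about 35 s of the 72 s allowed; no verdict was reported.

I lifted the coaster from the rack and tilted it onto the bare tiles, cork face up, then released it. I took it again across its width and set it in the large circle. The spoon went into its outline next, then the white-rimmed cup onto the coaster.

Last checks:
- **Coaster:** flat and cork up, about 1–2 mm from the circle's centre. Only a crescent of it showed in the final pictures, so this comes from before the cup was placed.
- **Cup:** upright, about 1 mm from the coaster's centre, with its rim at about 78 mm as expected.
- **Spoon:** middle and bowl 2–4 mm from their marks. It measured 135.6 mm long against a true 140 mm, so the two estimates of its middle differ by 2 mm.
- **Between cameras:** the top and side views differed by about 2–3 mm on the circle's centre, so I used their average.
- **Left alone:** the jebena, the grinder and the plain cups showed no visible shift in the pictures. I did not re-measure them at the end.
- **Force:** the spoon was pressed briefly onto the tray at about 25 N. This was the highest force reading I saw, and nothing shifted visibly.

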